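Seal the finished parts in the dry box

TASK

Put all the finished parts that lie round the grey dry box (pulley, drilled block, vee blocks; two or three of them are there, and the vee block by the bottles at the far back of the bench is not one of them) into that box, shut its hinged lid, then tighten the four wing screws clockwise evenly in cross order in two rounds: first each about half-way, going from one screw to the one diagonally opposite and then doing the other diagonal, then all fully tight in the same way. Last of all screw the vent cap in the middle of the lid fully down (clockwise), let go, and leave the bottle, the tape measure and the carton where they are.

Things in the scene. Friction and masses are not known exactly. Their poses are not given: they have to be found in the camera images.
- dry_box: Fixed grey dry box, open at the top, 124 x 160 x 58 mm outside with a 3 mm black gasket on its rim. Origin: centre of its underside. Its x axis points from the handle side (front) to the hinge side (back), y to its left, z up. The chamber is 104 mm (x) by 140 mm (y) inside, floor 8 mm above the origin, rim 58 mm above it, centred on the origin; walls 10 mm.
- lid (a joint): hinge of the lid, rad: 0 = shut, 2.0 = fully open (leaning back past upright). A stiff hinge (friction 0.6 N m): the lid stays at any angle it is left at. Starts 1.75 to 1.98.
- lid_hinge (a point): point on the hinge axis, in the middle of the hinge; the axis runs along the box's y, 66 mm behind the box centre and 66 mm above the box's underside.
- lid_handle (a point): middle of the round bar handle (10 mm thick, 70 mm long, along the box's y) at the free edge of the lid, 168 mm from the hinge axis in the mid plane of the 10 mm aluminium lid (140 x 172 mm); 27 mm clear gap between the bar and the lid's edge. With the lid shut it lies 102 mm in front of the box centre, 66 mm above the box's underside.
- screw_fl (a joint): Front left (handle side, +y of the box) wing screw of the lid: hinge, rad: 0 = slack (out), 1.30 = fully tight at a hard stop; it grows as the screw is turned clockwise seen from above, stays where it is left (friction 0.06 N m). Half-way is 0.65. Starts slack, 0 to 0.15.
- wing_fl (a point): Centre of the wings of the front left (handle side, +y of the box) steel wing screw. Its x axis lies along the wings (36 mm long; the grip is 6 mm thick across its y axis, 18 mm high, centre 21 mm above the lid's face, on a hub up to 18 mm wide below), z is the screw's axis. All four are captive in the lid, 56 mm in front of or behind and 74 mm left or right of the lid's centre. They turn with the lid as it swings.
- screw_fr (a joint): Front right (handle side, -y of the box) wing screw of the lid: hinge, rad: 0 = slack (out), 1.30 = fully tight at a hard stop; it grows as the screw is turned clockwise seen from above, stays where it is left (friction 0.06 N m). Half-way is 0.65. Starts slack, 0 to 0.15.
- wing_fr (a point): Centre of the wings of the front right (handle side, -y of the box) steel wing screw. Its x axis lies along the wings (36 mm long; the grip is 6 mm thick across its y axis, 18 mm high, centre 21 mm above the lid's face, on a hub up to 18 mm wide below), z is the screw's axis. All four are captive in the lid, 56 mm in front of or behind and 74 mm left or right of the lid's centre. They turn with the lid as it swings.
- screw_bl (a joint): Back left (hinge side, +y) wing screw of the lid: hinge, rad: 0 = slack (out), 1.30 = fully tight at a hard stop; it grows as the screw is turned clockwise seen from above, stays where it is left (friction 0.06 N m). Half-way is 0.65. Starts slack, 0 to 0.15.
- wing_bl (a point): Centre of the wings of the back left (hinge side, +y) steel wing screw. Its x axis lies along the wings (36 mm long; the grip is 6 mm thick across its y axis, 18 mm high, centre 21 mm above the lid's face, on a hub up to 18 mm wide below), z is the screw's axis. All four are captive in the lid, 56 mm in front of or behind and 74 mm left or right of the lid's centre. They turn with the lid as it swings.
- screw_br (a joint): Back right (hinge side, -y) wing screw of the lid: hinge, rad: 0 = slack (out), 1.30 = fully tight at a hard stop; it grows as the screw is turned clockwise seen from above, stays where it is left (friction 0.06 N m). Half-way is 0.65. Starts slack, 0 to 0.15.
- wing_br (a point): Centre of the wings of the back right (hinge side, -y) steel wing screw. Its x axis lies along the wings (36 mm long; the grip is 6 mm thick across its y axis, 18 mm high, centre 21 mm above the lid's face, on a hub up to 18 mm wide below), z is the screw's axis. All four are captive in the lid, 56 mm in front of or behind and 74 mm left or right of the lid's centre. They turn with the lid as it swings.
- vent_cap (a joint): black round vent cap, hinge, rad: 0 = open, 3.40 = screwed fully down at a hard stop; grows as it is turned clockwise seen from above, stays where it is left (friction 0.06 N m). Starts 0 to 0.2.
- cap_grip (a point): Centre of the round black vent cap (36 mm diameter, 22 mm high) in the middle of the lid; its centre is 21 mm above the lid's face.
- pulley_mid (a point): Aluminium pulley, 42 mm diameter, 26 mm high, 60 g, standing on its flange; this point is its centre. A part to be stored; may be absent.
- block_mid (a point): Drilled aluminium block, 36 (x) x 50 (y) x 26 (z) mm, 130 g; this point is its centre. A part to be stored; may be absent.
- vee_1_mid (a point): Steel vee block, 37 (x) x 45 (y) x 45 (z) mm, 300 g, vee upward; solid outline; this point is its centre. A part to be stored; may be absent.
- vee_2_mid (a point): Steel vee block, 37 (x) x 45 (y) x 45 (z) mm, 300 g, vee upward; solid outline; this point is its centre. A part to be stored; may be absent.
- oil_bottle_mid (a point): Small squeeze bottle with a nozzle, 40 mm diameter, 125 mm high; this point is its centre. A bystander: leave it alone.
- tape_measure_mid (a point): Pocket tape measure, 62 x 80 x 32 mm; this point is its centre. A bystander: leave it alone.
- carton_mid (a point): Small carton, 30 x 50 x 22 mm; this point is its centre. A bystander: leave it alone.
Things that resemble listed ones, but are neither listed nor needed, are in the scene too. What is shaped like the part that bears vee_1_mid but black or red is not meant.

How it is judged:
On the way, in this order (a step that is already met when the one before it is completed fails the run):
1. all finished parts lie in the chamber, the lid still open (x of pulley_mid in the frame of dry_box between -0.054 and 0.054 m and y of pulley_mid in the frame of dry_box between -0.072 and 0.072 m and z of pulley_mid in the frame of dry_box between 0.012 and 0.05 m and x of block_mid in the frame of dry_box between -0.054 and 0.054 m and y of block_mid in the frame of dry_box between -0.072 and 0.072 m and z of block_mid in the frame of dry_box between 0.012 and 0.05 m and x of vee_1_mid in the frame of dry_box between -0.054 and 0.054 m and y of vee_1_mid in the frame of dry_box between -0.072 and 0.072 m and z of vee_1_mid in the frame of dry_box between 0.012 and 0.05 m and x of vee_2_mid in the frame of dry_box between -0.054 and 0.054 m and y of vee_2_mid in the frame of dry_box between -0.072 and 0.072 m and z of vee_2_mid in the frame of dry_box between 0.012 and 0.05 m and value of joint lid above 0.6 rad), for 0.2 s.
2. the lid is shut over the parts, screws still slack, vent cap still open (x of pulley_mid in the frame of dry_box between -0.054 and 0.054 m and y of pulley_mid in the frame of dry_box between -0.072 and 0.072 m and z of pulley_mid in the frame of dry_box between 0.012 and 0.05 m and x of block_mid in the frame of dry_box between -0.054 and 0.054 m and y of block_mid in the frame of dry_box between -0.072 and 0.072 m and z of block_mid in the frame of dry_box between 0.012 and 0.05 m and x of vee_1_mid in the frame of dry_box between -0.054 and 0.054 m and y of vee_1_mid in the frame of dry_box between -0.072 and 0.072 m and z of vee_1_mid in the frame of dry_box between 0.012 and 0.05 m and x of vee_2_mid in the frame of dry_box between -0.054 and 0.054 m and y of vee_2_mid in the frame of dry_box between -0.072 and 0.072 m and z of vee_2_mid in the frame of dry_box between 0.012 and 0.05 m and value of joint lid below 0.04 rad and value of joint each of screw_fl, screw_fr, screw_bl, screw_br below 0.32 rad and value of joint vent_cap below 0.6 rad), for 0.2 s.
3. first round: one diagonal pair of screws turned about half-way, the other pair still slack (value of joint lid below 0.04 rad and ((value of joint each of screw_fl, screw_br above 0.45 rad and value of joint each of screw_fr, screw_bl below 0.32 rad) or (value of joint each of screw_fr, screw_bl above 0.45 rad and value of joint each of screw_fl, screw_br below 0.32 rad))), for 0.2 s.
4. first round: all four about half-way (value of joint lid below 0.04 rad and value of joint each of screw_fl, screw_fr, screw_bl, screw_br above 0.45 rad), for 0.2 s.
5. second round: one diagonal pair fully tight, the other pair still about half-way (all of step 4 and ((value of joint each of screw_fl, screw_br above 1.12 rad and value of joint each of screw_fr, screw_bl below 1 rad) or (value of joint each of screw_fr, screw_bl above 1.12 rad and value of joint each of screw_fl, screw_br below 1 rad))), for 0.2 s.
6. second round: all four fully tight, vent cap still open (value of joint lid below 0.04 rad and value of joint each of screw_fl, screw_fr, screw_bl, screw_br above 1.12 rad and value of joint vent_cap below 0.6 rad), for 0.2 s.
7. the vent cap is screwed fully down (value of joint lid below 0.04 rad and value of joint each of screw_fl, screw_fr, screw_bl, screw_br above 1.12 rad and value of joint vent_cap above 3.15 rad), for 0.2 s.
At the end, for the whole second after the job is handed in: Every finished part lies in the chamber below the rim, the lid is shut (within 0.04 rad), all four wing screws are tight (above 1.12 of 1.30 rad) and the vent cap is down (above 3.15 of 3.40 rad) (all of step 7 and x of pulley_mid in the frame of dry_box between -0.054 and 0.054 m and y of pulley_mid in the frame of dry_box between -0.072 and 0.072 m and z of pulley_mid in the frame of dry_box between 0.012 and 0.05 m and x of block_mid in the frame of dry_box between -0.054 and 0.054 m and y of block_mid in the frame of dry_box between -0.072 and 0.072 m and z of block_mid in the frame of dry_box between 0.012 and 0.05 m and x of vee_1_mid in the frame of dry_box between -0.054 and 0.054 m and y of vee_1_mid in the frame of dry_box between -0.072 and 0.072 m and z of vee_1_mid in the frame of dry_box between 0.012 and 0.05 m and x of vee_2_mid in the frame of dry_box between -0.054 and 0.054 m and y of vee_2_mid in the frame of dry_box between -0.072 and 0.072 m and z of vee_2_mid in the frame of dry_box between 0.012 and 0.05 m); the robot touches nothing.
It fails at once if a wing screw is brought up nearly tight (above 1.0 rad) while another is still slack (below 0.32 rad) (value of joint any of screw_fl, screw_fr, screw_bl, screw_br above 1 rad and value of joint any of screw_fl, screw_fr, screw_bl, screw_br below 0.32 rad).
It fails at once if the bottle, tape measure or carton is moved by more than 4 cm (distance of any of oil_bottle_mid, tape_measure_mid, carton_mid from where it was at the start of the episode above 0.04 m).
Of pulley, block, vee_1, vee_2 only 2 to 3 are there at a start; the rules pass over those that are not, and their reading is None.
At some moment in a run one of pulley, block, vee_1, vee_2 may be knocked a few centimetres aside while the robot is not near it.
Once in a run the grip may slacken for a moment while it holds something.
It also fails if it takes over 208 s, if anything falls off the work surface, if the arm or the gripper's body presses on something with over 40 N, if the wrist force passes 120 N, or if a joint passes its speed limit or range.

ROBOT

A 6-joint arm with a two-finger parallel gripper is mounted at the origin on a cart in front of the work surface, level with it; the furniture and walls round the work are solid. World frame = base frame: x ahead of the robot, y to its left, z up, the work surface at z = 0. Lengths are in m, angles in rad, forces in N, time in s.
With the tool pointing down it reaches from about 0.325 to 0.85 m from the base axis. Payload 4.4 kg.
Tool frame: the origin (TCP) lies on the centre line of the jaws, within the pads' length; the fingertips stand 22 mm ahead of it and the grasp point (between the pads) lies 3 mm ahead of it; z points along the fingers, y is the line along which they close (so a half turn about z gives the same grasp; the last joint's range is limited). The gripper opens to 94 mm and grips with 3 to 60 N. Pads are 16 mm wide; open, the fingers measure 119 mm over their backs; the gripper's body (75 mm by 177 mm) begins 78 mm behind the grasp point.
Start: joints at [-1.393, 0.207, 1.542, -0, 1.393, -0.15], TCP at [0.186, -0.544, 0.227] pointing down, gripper open.
Joint ranges: [-2.73, 2.73], [-0.86, 2.22], [0.23, 2.46], [-1.11, 4.25], [0.08, 2.63], [-2.82, 2.82]. Speed limits (rad/s): [2.79, 2.79, 3.14, 3.14, 3.14, 3.14].

INTERFACE

Orientations are given as a unit quaternion [w, x, y, z].
In Python, from cell import arm gives the robot as it stands. The module is installed in compiled form; this text tells all that it offers.
- The arm moves only by the tool apply_moves, never from a script. Its argument "commands" is a list of rows, each a list of 6 numbers: the shift along the tool's x, y, z in m, then the turn, a rotation vector about the tool's x, y, z in rad. A call has 1 to 8 rows; each row shifts and turns the commanded pose from where the row before left it, along the tool's axes as they then stand; what a row does not reach is not made up. A row lasts 1/8 s, in which the tool goes at most 62.5 mm and 10.7 degrees, less where a joint would pass 70% of its speed; a pose out of reach is approached as far as the arm can. A call with a gripper value outside its range is refused whole. "grip" is the opening, from 0 (shut) to 1 (fully open), set as the call begins (left out, the last holds). The fingers move at their own pace and stop on an object; "newtons" is the grip in N (left out, the last holds). Time passes only in rows, so rows that do not move let the fingers close. It gives the time, the measured TCP pose, the force, the opening and the grip force at its end, in the units of the state.
- arm.get_state(): the state, without advancing time (a new reading comes with each control period).
- arm.read_camera(name): name is "scene" or "side" or "wrist"; returns (picture, depth): 384x512x3 uint8, blue, green, red; 384x512 float32, m along the optical axis (not along the pixel's ray), 0 where there is no reading.
- arm.get_calibration(name): a dict with "K" (3x3 intrinsics, pixels), "R" (3x3) and "t" (3): a world point X has camera coordinates R X + t. Camera axes: x right, y down, z forward; pixel columns grow to the right and rows downward; lengths in m; the calibration is good to about 2 mm. The wrist camera is an equidistant fisheye: a pixel r from the principal point sees the ray r / f radians off the axis. A picture is of the moment at which its call begins: read the wrist's pose just before it. get_calibration takes no time and is no camera call; for the wrist camera it gives the pose at the moment of the call.
- arm.finish_job(): hands the job in; it is judged then, once.
The state is a dict: "t": time; "q": joint angles; "qd": joint speeds; "effort": joint torques, N m; "eef_pos": TCP position; "tool_rot": TCP orientation; "contact_force": force on the tool from outside, world axes, zero at the start; "moment": the same for the moment, N m; "width": finger opening in m; "gripper_force": force on a finger pad.
Only numpy, scipy, OpenCV 4.12 (cv2) and the standard library are available. Lean on these libraries where they do the work, as an engineer would, in place of code of your own. Each camera call takes 0.05 s, during which the arm holds its last target. There are 200 camera calls.

## Working session

There is one attempt and no reset: what is moved stays moved. The work goes in short steps, Python scripts to look and compute and a tool call to move; the robot and the scene stay as the last step left them, time stands still between calls to the robot, and variables do not carry over. Pictures are saved under pics/ and viewed, at most 14 in all, crops included, and the job is handed in when it is done.

Besides the shell and the picture viewer there is one more tool, called after ">>>" by a JSON object that holds its "api" and its "payload". apply_moves: Moves the arm, as the interface text tells. Its arguments: {"type":"object","properties":{"commands":{"type":"array","items":{"type":"array","items":{"type":"number"}}},"grip":{"type":"number"},"newtons":{"type":"number"}},"required":["commands"]}

```bash
mkdir -p pics; cat > h.py <<'E'
import numpy as np, cv2
from cell import arm
from scipy.spatial.transform import Rotation as Ro
def cloud(name):
    c=arm.get_calibration(name); p,d=arm.read_camera(name)
    K,R,t=c["K"],c["R"],c["t"]
    v,u=np.mgrid[0:384,0:512]
    x=(u-K[0,2])/K[0,0]; y=(v-K[1,2])/K[1,1]
    if name=="wrist":
        # equidistant
        r=np.hypot(x,y); s=np.where(r>1e-9,np.tan(np.minimum(r,1.5))/np.maximum(r,1e-9),1); x=x*s;y=y*s
    P=np.stack([x*d,y*d,d],-1)
    W=(P-t)@R   # R^T (P-t)
    W[d<=0]=np.nan
    return p,d,W
def st():
    s=arm.get_state()
    print("t",round(s["t"],2),"p",np.round(s["eef_pos"],4),"q",np.round(s["q"],3),"rot",np.round(s["tool_rot"],4),"F",np.round(s["contact_force"],1),"M",np.round(s["moment"],2),"w",round(s["width"],4),"g",round(s["gripper_force"],1))
    return s
E
python3 - <<'E'
from h import *
s=st()
for n in("scene","side","wrist"):
    p,d,W=cloud(n); np.savez(n+"0.npz",p=p,W=W)
    cv2.imwrite(f"pics/{n}0.png",cv2.resize(p,(768,576)))
    c=arm.get_calibration(n);print(n,np.round(c["K"],1).tolist(),"pos",np.round(-c["R"].T@c["t"],3))
E
```

```text
t 0.0 p [ 0.1855 -0.5434  0.2263] q [-1.392  0.207  1.543 -0.     1.394 -0.15 ] rot [-0.0011  0.9865  0.1637 -0.    ] F [ 0.4  0.2 -0.5] M [ 0.06 -0.04  0.01] w 0.0939 g 0.0
scene [[418.7, 0.0, 259.5], [0.0, 418.7, 182.4], [0.0, 0.0, 1.0]] pos [-0.236  0.438  0.735]
side [[415.2, 0.0, 254.0], [0.0, 415.2, 188.9], [0.0, 0.0, 1.0]] pos [ 0.343 -1.142  0.856]
wrist [[297.3, 0.0, 259.9], [0.0, 297.3, 189.9], [0.0, 0.0, 1.0]] pos [ 0.25  -0.52   0.384]
```

View pics/scene0.png

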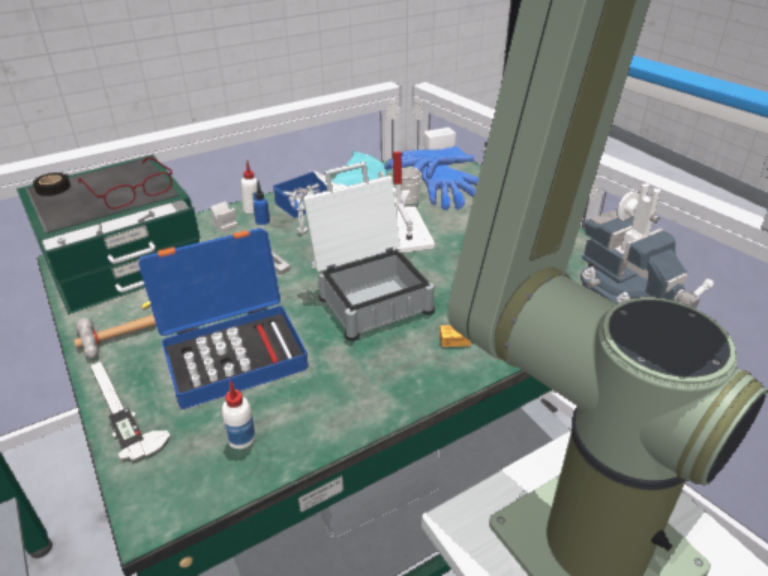

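View pics/side0.png

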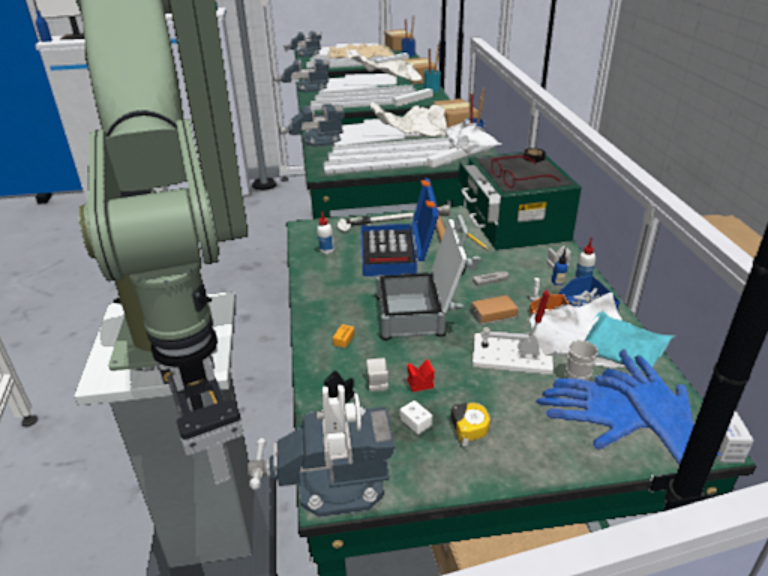

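The side view shows the box at (410,305), a steel vee at (378,373), and red and black decoy vees at (420,375) and (338,385). The drilled block is at (415,416), the tape measure at (470,420) and an orange carton at (343,335). I'll make a rectified top view next.

```bash
python3 - <<'E'
from h import *
# top view 0.1..0.9 x, -0.55..0.45 y ; 1.6 px/mm?  use 700 px/m
S=750
out=np.zeros((600,750,3),np.uint8); Z=np.full((600,750),-1.)
for n in("scene","side"):
    f=np.load(n+"0.npz"); p,W=f["p"],f["W"]
    p=cv2.resize(p,None,fx=3,fy=3,interpolation=cv2.INTER_NEAREST); W=cv2.resize(W,None,fx=3,fy=3,interpolation=cv2.INTER_NEAREST) if 0 else cv2.resize(W,None,fx=3,fy=3)
    x,y,z=W[...,0].ravel(),W[...,1].ravel(),W[...,2].ravel()
    c=p.reshape(-1,3)
    r=((0.95-x)*S); q=((0.5-y)*S)
    ok=np.isfinite(z)&(r>=0)&(r<600)&(q>=0)&(q<750)&(z<0.3)&(z>-.02)
    o=np.argsort(z[ok]); R_,Q_=r[ok][o].astype(int),q[ok][o].astype(int); zz=z[ok][o]; cc=c[ok][o]
    m=zz>Z[R_,Q_]; out[R_[m],Q_[m]]=cc[m]; Z[R_[m],Q_[m]]=zz[m]
for k in range(0,10): cv2.line(out,(0,int((0.95-k/10)*S)),(8,int((0.95-k/10)*S)),(255,255,255),2)
for k in range(-5,6): cv2.line(out,(int((0.5-k/10)*S),590),(int((0.5-k/10)*S),600),(255,255,255),2)
cv2.imwrite("pics/top.png",out)
p=np.load("side0.npz")["p"]; cv2.imwrite("pics/sidecrop.png",cv2.resize(p[150:345,180:400],None,fx=3.3,fy=3,interpolation=cv2.INTER_CUBIC))
E
```

```text
(no output)
```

View pics/top.png

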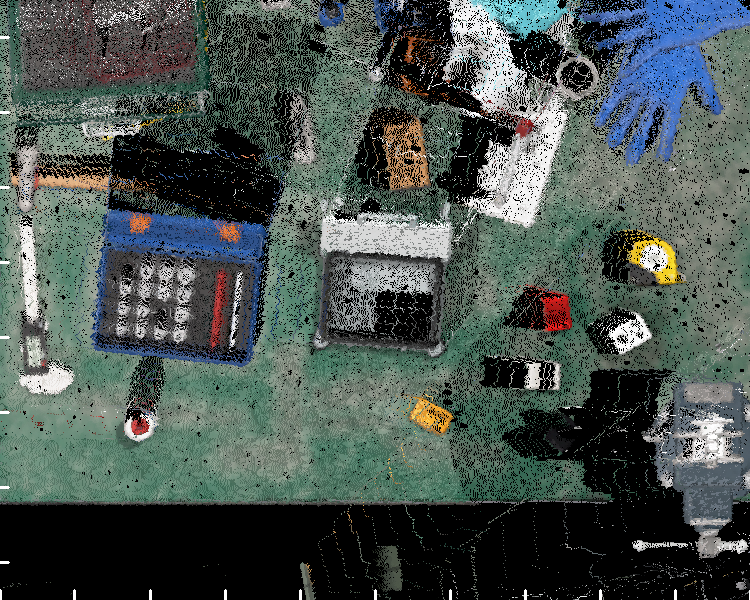

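View pics/sidecrop.png

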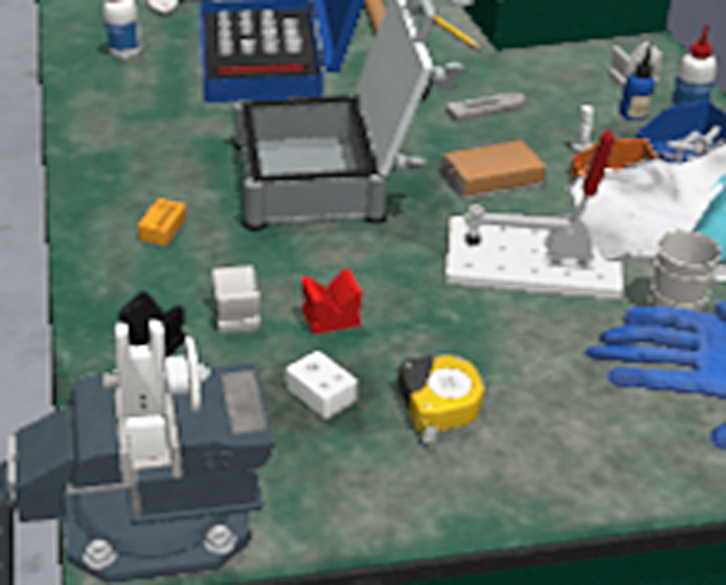

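The steel vee is at top-view (540,373), about (0.45,-0.22). The drilled block is at (630,332), about (0.51,-0.34), with the tape at (650,258). The box rim spans about cols 322-440 and rows 250-348. No pulley is in sight. Next I'll fit the poses.

```bash
cat >> h.py <<'E'
def fit(W,x0,x1,y0,y1,z0,z1,lab=""):
    m=(W[...,0]>x0)&(W[...,0]<x1)&(W[...,1]>y0)&(W[...,1]<y1)&(W[...,2]>z0)&(W[...,2]<z1)
    P=W[m]
    if len(P)<10: print(lab,"few",len(P)); return None
    r=cv2.minAreaRect((P[:,:2]*1000).astype(np.float32))
    print(lab,len(P),"c",np.round(r[0],1),"size",np.round(r[1],1),"ang",round(r[2],1),"zmax",np.round(np.percentile(P[:,2],[5,50,98])*1000,1)); return r
E
python3 - <<'E'
from h import *
for n in("scene","side"):
    W=np.load(n+"0.npz")["W"]
    print(n)
    fit(W,.46,.64,-.12,.1,.052,.066,"rim")
    fit(W,.46,.64,-.12,.1,.02,.066,"box")
    fit(W,.40,.51,-.27,-.175,.012,.06,"vee")
    fit(W,.40,.51,-.27,-.175,.036,.06,"veetop")
    fit(W,.45,.56,-.40,-.29,.008,.05,"block")
    fit(W,.45,.56,-.40,-.29,.021,.05,"blocktop")
    fit(W,.38,.44,-.15,-.04,.012,.05,"carton")
    fit(W,.58,.78,-.12,.1,.1,.3,"lid")
    fit(W,.58,.78,-.12,.1,.2,.3,"lidtop")
E
```

```text
scene
rim 887 c [556.7  -8.5] size [173.1 152.6] ang 85.0 zmax [53.1 59.8 65.1]
box 2076 c [556.8  -8.4] size [171.5 154.8] ang 85.8 zmax [23.2 48.3 64. ]
vee few 0
veetop few 0
block few 0
blocktop few 0
carton 111 c [398.3 -65.1] size [31.4 30.1] ang 64.5 zmax [13.4 21.3 24.5]
lid 2432 c [650.5 -14.1] size [175.3  70.5] ang 88.6 zmax [105.3 156.5 229.8]
lidtop 177 c [657.2 -16.4] size [80.6 18.2] ang 85.2 zmax [203.5 226.  233.6]
side
rim 487 c [563.4 -11.4] size [176.3 160.2] ang 86.7 zmax [53.5 60.8 65.3]
box 1104 c [563.2 -11.4] size [176.1 160.7] ang 86.6 zmax [23.5 49.2 64.5]
vee 250 c [ 469.6 -223.2] size [79.6 49.7] ang 1.3 zmax [14.2 36.9 47.5]
veetop 132 c [ 469.6 -223.2] size [79.6 49.7] ang 1.3 zmax [36.9 42.6 47.8]
block 274 c [ 503.5 -339.1] size [38.6 53. ] ang 31.8 zmax [10.9 25.3 29.6]
blocktop 189 c [ 503.5 -339.3] size [38.1 52.2] ang 30.4 zmax [22.8 26.4 30.2]
carton 110 c [395.1 -75.1] size [55.5 30.9] ang 63.5 zmax [15.5 23.1 26.4]
lid 795 c [653.1 -17.4] size [174.8  66. ] ang 86.1 zmax [107.1 167.  233.2]
lidtop 95 c [658.9 -22.1] size [118.5  17.9] ang 87.0 zmax [201.4 222.4 235.8]
```

>>> {"api": "apply_moves", "payload": {"commands": [[0.0,0.0,-0.06,0,0,0],[0.0,0.0,-0.06,0,0,0],[0.05,0.02,0,0,0,0],[0.05,0.02,0,0,0,0]]}}

```text
t: 0.65
eef_pos: [0.2939, -0.5504, 0.3489]
tool_rot: [0.001, 0.987, 0.163, 0.0]
contact_force: [-0.6, 0.6, 0.7]
width: 0.0936
gripper_force: 0.0
```

```bash
cat >> h.py <<'E'
def go(p,yaw=None,tilt=None):
    """print tool-axis shift and turn from the measured pose to p (world), tool down with its x at yaw (deg)"""
    s=st(); q=s["tool_rot"]; R=Ro.from_quat([q[1],q[2],q[3],q[0]])
    d=R.inv().apply(np.array(p)-s["eef_pos"]); o="shift mm %s"%np.round(d*1000,1)
    x=R.apply([1,0,0]); o+=" yaw now %.1f"%np.degrees(np.arctan2(x[1],x[0]))
    if yaw is not None:
        T=Ro.from_euler("z",yaw,degrees=True)*Ro.from_euler("x",180,degrees=True)
        o+=" turn %s"%np.round((R.inv()*T).as_rotvec(),3)
    print(o)
E
python3 -c "
from h import *
go([.49,-.32,.3],121.8)"
```

```text
t 0.65 p [ 0.2939 -0.5504  0.3489] q [-1.219  0.248  1.245 -0.     1.646  0.025] rot [1.300e-03 9.867e-01 1.626e-01 2.000e-04] F [-0.6  0.6  0.7] M [-0.06 -0.06  0.04] w 0.0936 g 0.0
shift mm [ 259.7 -155.5   48.4] yaw now 18.7 turn [ 0.002  0.002 -1.799]
```

>>> {"api": "apply_moves", "payload": {"commands": [[0.05,-0.03,0,0,0,0],[0.05,-0.03,0,0,0,0],[0.053,-0.031,0.01,0,0,0],[0.053,-0.032,0.018,0,0,0],[0.053,-0.032,0.02,0,0,0],[0,0,0,0,0,-0.18],[0,0,0,0,0,-0.18],[0,0,0,0,0,-0.18]]}}

```text
t: 1.65
eef_pos: [0.4855, -0.3222, 0.3002]
tool_rot: [-0.001, 0.906, 0.424, -0.0]
contact_force: [0.3, 0.6, -0.1]
width: 0.0939
gripper_force: 0.0
```

>>> {"api": "apply_moves", "payload": {"commands": [[0,0,0,0,0,-0.18],[0,0,0,0,0,-0.18],[0,0,0,0,0,-0.18],[0,0,0,0,0,-0.18],[0,0,0,0,0,-0.18],[0,0,0,0,0,-0.18],[0,0,0,0,0,-0.18],[0,0,0,0,0,0]]}}

```text
t: 2.65
eef_pos: [0.4853, -0.3226, 0.3003]
tool_rot: [-0.0, 0.486, 0.874, 0.0]
contact_force: [-0.8, 0.2, 0.2]
width: 0.0943
gripper_force: 0.0
```

```bash
python3 - <<'E'
from h import *
p,d,W=cloud("wrist"); np.savez("w1.npz",p=p,W=W); cv2.imwrite("pics/w1.png",cv2.resize(p,(768,576)))
fit(W,.45,.56,-.40,-.29,.021,.05,"blocktop")
fit(W,.41,.50,-.26,-.175,.012,.06,"vee")
fit(W,.41,.50,-.26,-.175,.036,.06,"veetop")
go([.5035,-.339,.03],121.8)
E
```

```text
blocktop 713 c [ 503.1 -336.3] size [35.9 50.1] ang 31.4 zmax [24.1 25.7 27.2]
vee 849 c [ 448.7 -221.3] size [36.7 45.9] ang 0.2 zmax [26.2 39.4 46.1]
veetop 544 c [ 448.8 -221.3] size [36.2 45.9] ang 0.1 zmax [36.7 43.4 46.2]
t 2.7 p [ 0.4853 -0.3226  0.3004] q [-0.735  0.178  1.426  0.     1.539 -1.29 ] rot [-4.000e-04  4.864e-01  8.737e-01  1.000e-04] F [-0.1  0.9  0.2] M [-0.04 -0.15 -0.01] w 0.0938 g 0.0
shift mm [-23.7   6.8 270.4] yaw now 121.8 turn [-0.    -0.001 -0.   ]
```

View pics/w1.png

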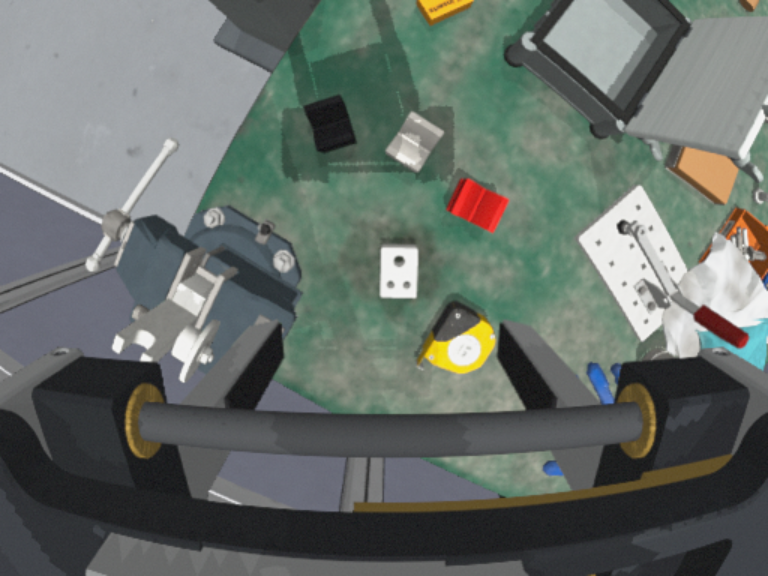

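Only the drilled block (398,272) and the steel vee (415,140) are finished parts; red, black, tape and carton are bystanders. The vise is close, so I'm checking its clearance to the gripper body.

```bash
python3 - <<'E'
from h import *
for f in ("w1.npz","side0.npz"):
    W=np.load(f)["W"]
    m=(W[...,2]>.095)&(W[...,2]<.3)&(W[...,0]>.3)&(W[...,0]<.55)&(W[...,1]>-.5)&(W[...,1]<-.3)
    # body footprint frame at block
    P=W[m]; a=np.radians(31.8); u=(P[:,:2]-[.503,-.336])@[np.cos(a),np.sin(a)]; v=(P[:,:2]-[.503,-.336])@[-np.sin(a),np.cos(a)]
    k=(np.abs(v)<60)&(np.abs(u)<.16)&(np.abs(v)<.07)
    print(f,m.sum(),k.sum(),np.round(np.c_[u,v,P[:,2]][k][::8][:12],3).tolist())
W=np.load("w1.npz")["W"]
fit(W,.46,.65,-.12,.1,.056,.066,"rim")
E
```

```text
w1.npz 6181 2769 [[-0.147, 0.018, 0.098], [-0.146, 0.018, 0.112], [-0.147, 0.018, 0.116], [-0.143, 0.014, 0.099], [-0.143, 0.014, 0.105], [-0.142, 0.016, 0.119], [-0.138, 0.012, 0.1], [-0.142, 0.015, 0.119], [-0.137, 0.011, 0.104], [-0.145, 0.014, 0.121], [-0.138, 0.012, 0.111], [-0.133, 0.008, 0.097]]
side0.npz 2122 425 [[-0.149, -0.023, 0.181], [-0.157, -0.034, 0.184], [-0.159, -0.024, 0.168], [-0.151, -0.036, 0.163], [-0.097, -0.021, 0.116], [-0.12, -0.01, 0.119], [-0.102, -0.019, 0.114], [-0.151, -0.043, 0.162], [-0.108, -0.018, 0.114], [-0.093, -0.031, 0.114], [-0.116, -0.017, 0.115], [-0.102, -0.031, 0.117]]
rim 1672 c [552.1 -21.3] size [165.2 168.9] ang 9.0 zmax [57.  60.6 64.1]
```

>>> {"api": "apply_moves", "payload": {"commands": [[0,0,0,0,0,0.18],[0,0,0,0,0,0.18],[0,0,0,0,0,0.18],[0,0,0,0,0,0.18],[0,0,0,0,0,0.18],[0,0,0,0,0,0.18],[0,0,0,0,0,0.18],[0,0,0,0,0,0.18]], "grip": 0.78}}

```text
t: 3.7
eef_pos: [0.4854, -0.3227, 0.3006]
tool_rot: [-0.0, 0.943, 0.333, -0.0]
contact_force: [0.9, 0.8, -0.1]
width: 0.0734
gripper_force: 0.0
```

>>> {"api": "apply_moves", "payload": {"commands": [[0,0,0,0,0,0.131],[0.008,0.021,0.06,0,0,0],[0,0,0.06,0,0,0],[0,0,0.05,0,0,0],[0,0,0.03,0,0,0],[0,0,0,0,0,0]]}}

```text
t: 4.45
eef_pos: [0.5008, -0.3341, 0.0988]
tool_rot: [-0.003, 0.962, 0.274, -0.002]
contact_force: [-0.3, 0.0, 0.2]
width: 0.0733
gripper_force: 0.0
```

```bash
python3 - <<'E'
from h import *
W=cloud("wrist")[2]
fit(W,.45,.56,-.40,-.29,.021,.05,"blocktop")
go([.5031,-.3363,.026],31.6)
E
```

```text
blocktop 2434 c [ 504.5 -336.8] size [36.4 50.5] ang 30.5 zmax [24.4 25.8 27.2]
t 4.5 p [ 0.5024 -0.3355  0.1014] q [-0.732  0.396  1.576  0.     1.173  0.283] rot [-1.000e-03  9.616e-01  2.745e-01 -6.000e-04] F [ 0.   0.7 -0.3] M [-0.05 -0.02 -0.02] w 0.0736 g 0.0
shift mm [ 0.2  1.2 75.4] yaw now 31.9 turn [-0.002  0.001  0.005]
```

>>> {"api": "apply_moves", "payload": {"commands": [[0.001,0.002,0.04,0,0,0],[0,0,0.025,0,0,0],[0,0,0.01,0,0,0.01],[0,0,0,0,0,0]]}}

```text
t: 5.0
eef_pos: [0.5056, -0.3379, 0.0285]
tool_rot: [0.001, 0.963, 0.27, 0.0]
contact_force: [-0.0, -0.1, 0.8]
width: 0.0729
gripper_force: 0.0
```

>>> {"api": "apply_moves", "payload": {"commands": [[0,0,0,0,0,0],[0,0,0,0,0,0],[0,0,0,0,0,0],[0,0,0,0,0,0],[0,0,0,0,0,0]], "grip": 0.3, "newtons": 35}}

```text
t: 5.62
eef_pos: [0.5056, -0.3378, 0.0284]
tool_rot: [0.001, 0.963, 0.27, 0.001]
contact_force: [-0.9, 0.8, 5.8]
width: 0.0499
gripper_force: 35.0
```

>>> {"api": "apply_moves", "payload": {"commands": [[0,0,-0.04,0,0,0],[0,0,-0.06,0,0,0],[0,0,-0.06,0,0,0],[0,0,-0.04,0,0,0],[0,0,0,0,0,0]]}}

```text
t: 6.25
eef_pos: [0.5066, -0.3386, 0.2311]
tool_rot: [0.003, 0.963, 0.271, 0.002]
contact_force: [-1.2, 0.3, -2.1]
width: 0.0497
gripper_force: 35.0
```

```bash
python3 - <<'E'
from h import *
go([.50,-.10,.22],176)
E
```

```text
t 6.25 p [ 0.5066 -0.3386  0.2311] q [-0.731  0.271  1.455  0.     1.408  0.292] rot [0.0033 0.9627 0.2705 0.0021] F [-1.2  0.3 -2.1] M [-0.07 -0.05 -0.02] w 0.0497 g 35.0
shift mm [ 118.6 -207.2    9.8] yaw now 31.4 turn [ 0.006  0.008 -2.524]
```

>>> {"api": "apply_moves", "payload": {"commands": [[0.018,-0.05,0,0,0,0],[0.018,-0.052,0,0,0,0],[0.019,-0.052,0,0,0,0],[0.019,-0.052,0,0,0,0],[0.018,-0.052,0,0,0,0],[0,0,0,0,0,0],[0,0,0,0,0,0]]}}

```text
t: 7.12
eef_pos: [0.4481, -0.069, 0.2254]
tool_rot: [-0.001, 0.963, 0.271, -0.001]
contact_force: [0.8, -0.5, -2.5]
width: 0.0496
gripper_force: 35.0
```

```bash
python3 - <<'E'
from h import *
p,d,W=cloud("wrist"); np.savez("w2.npz",p=p,W=W); cv2.imwrite("pics/w2.png",cv2.resize(p,(768,576)))
st()
fit(W,.46,.65,-.13,.1,.056,.064,"rim")
fit(W,.44,.62,-.13,.11,.03,.064,"box")
m=(W[...,0]>.46)&(W[...,0]<.63)&(W[...,1]>-.12)&(W[...,1]<.1)
f=W[m&(W[...,2]<.015)&(W[...,2]>.003)]; print(len(f),np.percentile(f,[1,50,99],axis=0).round(3))
E
```

```text
t 7.17 p [ 0.4486 -0.0696  0.2258] q [-3.450e-01 -5.400e-02  1.825e+00 -1.000e-03  1.373e+00  6.790e-01] rot [-5.000e-04  9.628e-01  2.702e-01 -1.100e-03] F [ 0.9  0.5 -0.7] M [-0.03 -0.   -0.02] w 0.0498 g 35.0
rim 4517 c [549.1  -6.8] size [170.5 133.2] ang 86.4 zmax [57.8 60.8 62.7]
box 6087 c [549.5  -6.8] size [170.5 133.9] ang 86.4 zmax [35.4 60.4 62.5]
9288 [[ 0.499 -0.077  0.006]
 [ 0.552 -0.007  0.008]
 [ 0.606  0.064  0.013]]
```

View pics/w2.png

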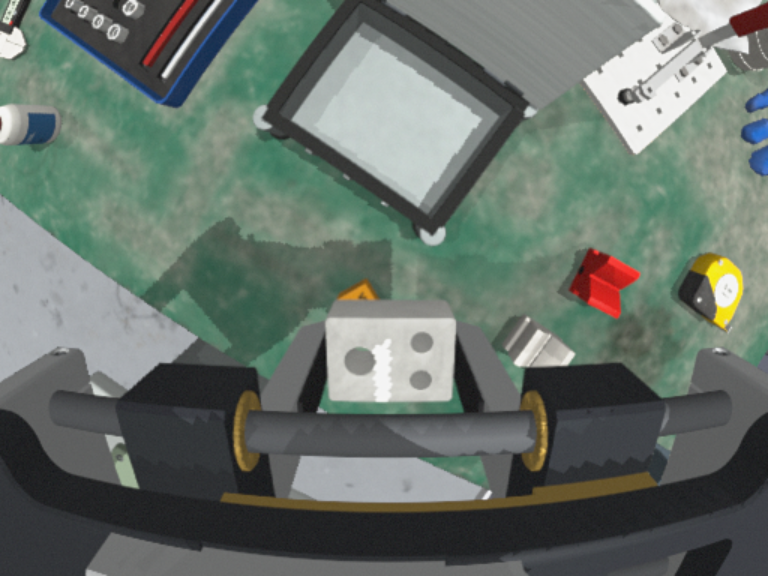

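The image shows the empty open box, floor about (400,120), with the block held centred at (390,360). The box centre works out at about (0.5525,-0.0065) with yaw -3.6°. I'll put the block at the back right of the chamber and the vee at the front left.

>>> {"api": "apply_moves", "payload": {"commands": [[0,0,0,0,0,-0.18],[0,0,0,0,0,-0.18],[0,0,0,0,0,-0.18],[0,0,0,0,0,-0.18],[0,0,0,0,0,-0.18],[0,0,0,0,0,-0.18],[0,0,0,0,0,-0.18],[0,0,0,0,0,-0.18]]}}

```text
t: 8.18
eef_pos: [0.4491, -0.0707, 0.2265]
tool_rot: [-0.001, 0.544, 0.839, -0.0]
contact_force: [0.3, -0.4, -1.8]
width: 0.0495
gripper_force: 35.0
```

>>> {"api": "apply_moves", "payload": {"commands": [[0,0,0,0,0,-0.18],[0,0,0,0,0,-0.18],[0,0,0,0,0,-0.18],[0,0,0,0,0,-0.18],[0,0,0,0,0,-0.18],[0,0,0,0,0,-0.18],[0,0,0,0,0,0]]}}

```text
t: 9.05
eef_pos: [0.4491, -0.0704, 0.2266]
tool_rot: [-0.001, 0.039, 0.999, 0.0]
contact_force: [-0.2, 0.5, -1.4]
width: 0.0497
gripper_force: 35.0
```

```bash
python3 - <<'E'
from h import *
go([.575,-.032,.15],176.4)
E
```

```text
t 9.05 p [ 0.4491 -0.0704  0.2266] q [-0.346 -0.054  1.823 -0.     1.374 -1.839] rot [-5.000e-04  3.910e-02  9.992e-01  0.000e+00] F [-0.2  0.5 -1.4] M [ 0.07 -0.14 -0.02] w 0.0497 g 35.0
shift mm [-122.6   48.1   76.5] yaw now 175.5 turn [ 0.    -0.001 -0.015]
```

>>> {"api": "apply_moves", "payload": {"commands": [[-0.04,0.016,0,0,0,-0.015],[-0.042,0.016,0,0,0,0],[-0.041,0.016,0,0,0,0],[0,0,0.04,0,0,0],[0,0,0.04,0,0,0],[0,0,0.03,0,0,0],[0,0,0,0,0,0],[0,0,0,0,0,0]]}}

```text
t: 10.05
eef_pos: [0.5759, -0.0297, 0.1182]
tool_rot: [0.001, 0.03, 1.0, -0.0]
contact_force: [0.0, 0.0, -2.0]
width: 0.0498
gripper_force: 35.0
```

```bash
python3 - <<'E'
from h import *
go([.575,-.032,.038],176.4)
E
```

```text
t 10.05 p [ 0.5759 -0.0297  0.1182] q [-0.202  0.32   1.64  -0.     1.18  -1.711] rot [ 8.000e-04  3.040e-02  9.995e-01 -2.000e-04] F [ 0.  0. -2.] M [ 0.06 -0.17 -0.02] w 0.0498 g 35.0
shift mm [ 0.8 -2.4 80.2] yaw now 176.5 turn [-0.     0.002  0.002]
```

>>> {"api": "apply_moves", "payload": {"commands": [[0.001,-0.002,0.03,0,0,0],[0,0,0.025,0,0,0],[0,0,0.015,0,0,0],[0,0,0.008,0,0,0],[0,0,0,0,0,0],[0,0,0,0,0,0]]}}

```text
t: 10.8
eef_pos: [0.5747, -0.0311, 0.0404]
tool_rot: [0.001, 0.029, 1.0, -0.0]
contact_force: [-1.3, 0.5, -1.6]
width: 0.0498
gripper_force: 35.0
```

>>> {"api": "apply_moves", "payload": {"commands": [[0,0,0,0,0,0],[0,0,0,0,0,0],[0,0,0,0,0,0]], "grip": 0.62}}

```text
t: 11.18
eef_pos: [0.5741, -0.0309, 0.0397]
tool_rot: [0.0, 0.029, 1.0, -0.0]
contact_force: [-0.6, -0.5, 0.8]
width: 0.0582
gripper_force: 0.0
```

>>> {"api": "apply_moves", "payload": {"commands": [[0,0,-0.03,0,0,0],[0,0,-0.05,0,0,0],[0,0,-0.06,0,0,0],[0,0,-0.06,0,0,0],[0,0,0,0,0,0]]}}

```text
t: 11.8
eef_pos: [0.5777, -0.0316, 0.2466]
tool_rot: [0.007, 0.029, 1.0, -0.001]
contact_force: [0.2, -0.1, -0.3]
width: 0.0586
gripper_force: 0.0
```

```bash
python3 - <<'E'
from h import *
W=np.load("w2.npz")["W"]; r=fit(W,.41,.50,-.26,-.175,.015,.06,"vee")
m=(abs(W[...,0]-.449)<.03)&(abs(W[...,1]+.2213)<.03)&(W[...,2]>.02)
P=W[m]
for k in range(-18,19,6):
    a=P[abs((P[:,0]-.449)*1000-k)<2]; b=P[abs((P[:,1]+.2213)*1000-k)<2]
    print(k,"z at x",np.median(a[:,2]).round(3),"z at y",np.median(b[:,2]).round(3))
W=np.load("w1.npz")["W"];fit(W,.41,.50,-.26,-.175,.036,.06,"vee")
go([.45,-.215,.22],90)
E
```

```text
vee 874 c [ 449.  -220.7] size [46.6 37.1] ang 88.8 zmax [24.8 36.5 45.7]
-18 z at x 0.034 z at y 0.045
-12 z at x 0.033 z at y 0.04
-6 z at x 0.035 z at y 0.033
0 z at x 0.037 z at y 0.027
6 z at x 0.039 z at y 0.033
12 z at x 0.039 z at y 0.04
18 z at x 0.035 z at y 0.045
vee 544 c [ 448.8 -221.3] size [36.2 45.9] ang 0.1 zmax [36.7 43.4 46.2]
t 11.8 p [ 0.5777 -0.0316  0.2466] q [-0.204  0.191  1.521  0.     1.416 -1.716] rot [ 0.0069  0.0293  0.9995 -0.0012] F [ 0.2 -0.1 -0.3] M [ 0.09 -0.11 -0.05] w 0.0586 g 0.0
shift mm [ 117.1 -190.5   25.3] yaw now 176.6 turn [0.009 0.013 1.512]
```

>>> {"api": "apply_moves", "payload": {"commands": [[0.03,-0.048,0,0.005,0.013,-0.03],[0.03,-0.048,0,0,0,-0.03],[0.03,-0.048,0,0,0,0],[0.03,-0.049,0,0,0,0],[0,0,0.06,0,0,0],[0,0,0.05,0,0,0],[0,0,0,0,0,0]], "grip": 0.72}}

```text
t: 12.68
eef_pos: [0.444, -0.2189, 0.126]
tool_rot: [-0.012, -0.0, 1.0, 0.002]
contact_force: [-0.1, 0.3, -0.1]
width: 0.0675
gripper_force: 0.0
```

```bash
python3 - <<'E'
from h import *
W=cloud("wrist")[2]
fit(W,.41,.50,-.26,-.175,.015,.06,"vee")
go([.449,-.221,.032],180)
E
```

```text
vee 2359 c [ 448.5 -221.1] size [44.5 36.9] ang 89.5 zmax [25.2 38.6 45.7]
t 12.72 p [ 0.4465 -0.2205  0.1291] q [-0.625  0.161  1.813 -0.012  1.181 -2.192] rot [-9.e-03 -5.e-04  1.e+00 -5.e-04] F [-0.5 -0.   0.6] M [ 0.1  -0.12 -0.02] w 0.0676 g 0.0
shift mm [-4.2 -0.4 97. ] yaw now -179.9 turn [-0.001 -0.018  0.001]
```

>>> {"api": "apply_moves", "payload": {"commands": [[-0.002,0,0.0,0,-0.016,0],[0,0,0.05,0,0,0],[0,0,0.032,0,0,0],[0,0,0.015,0,0,0],[0,0,0,0,0,0]]}}

```text
t: 13.35
eef_pos: [0.4513, -0.2224, 0.0348]
tool_rot: [0.002, -0.001, 1.0, -0.002]
contact_force: [1.4, 0.2, 0.4]
width: 0.0677
gripper_force: 0.0
```

>>> {"api": "apply_moves", "payload": {"commands": [[0,0,0,0,0,0],[0,0,0,0,0,0],[0,0,0,0,0,0],[0,0,0,0,0,0],[0,0,0,0,0,0]], "grip": 0.3, "newtons": 45}}

```text
t: 13.98
eef_pos: [0.4515, -0.2228, 0.0353]
tool_rot: [0.002, -0.001, 1.0, -0.003]
contact_force: [-0.2, 0.7, 5.2]
width: 0.0448
gripper_force: 44.9
```

>>> {"api": "apply_moves", "payload": {"commands": [[0,0,-0.03,0,0,0],[0,0,-0.04,0,0,0],[0,0,-0.04,0,0,0],[0,0,0,0,0,0]]}}

```text
t: 14.48
eef_pos: [0.4522, -0.223, 0.1468]
tool_rot: [0.004, -0.001, 1.0, -0.004]
contact_force: [1.0, -0.6, -3.3]
width: 0.0448
gripper_force: 44.9
```

```bash
python3 - <<'E'
from h import *
# box frame (-27,+27)
ex=np.array([.998,-.063]);ey=np.array([.063,.998]);c=np.array([.5525,-.0065])
t=c-.027*ex+.026*ey;print(t)
go([*t,.14],176.4)
E
```

```text
[0.527192 0.021149]
t 14.47 p [ 0.4522 -0.223   0.1468] q [-6.290e-01  1.330e-01  1.804e+00 -2.000e-03  1.192e+00 -2.200e+00] rot [ 4.2e-03 -7.0e-04  1.0e+00 -4.3e-03] F [ 1.  -0.6 -3.3] M [ 0.03 -0.17 -0.03] w 0.0448 g 44.9
shift mm [-75.2 244.1   5.4] yaw now -179.9 turn [-0.008  0.009  0.064]
```

>>> {"api": "apply_moves", "payload": {"commands": [[-0.015,0.048,0,-0.008,0.009,0.032],[-0.014,0.049,0,0,0,0.032],[-0.014,0.05,0,0,0,0],[-0.016,0.05,0,0,0,0],[-0.014,0.042,0,0,0,0],[0,0,0,0,0,0],[0,0,0,0,0,0]]}}

```text
t: 15.35
eef_pos: [0.5318, 0.0138, 0.1419]
tool_rot: [-0.005, 0.031, 1.0, 0.002]
contact_force: [0.1, -1.0, -2.7]
width: 0.0447
gripper_force: 44.9
```

```bash
python3 - <<'E'
from h import *
go([.530,.021,.0445],176.4)
E
```

```text
t 15.35 p [0.5318 0.0138 0.1419] q [-0.138  0.21   1.725  0.002  1.217 -1.648] rot [-0.0053  0.0311  0.9995  0.0017] F [ 0.1 -1.  -2.7] M [ 0.05 -0.11 -0.02] w 0.0447 g 44.9
shift mm [ 1.2  6.8 97.4] yaw now 176.4 turn [ 0.003 -0.011  0.001]
```

>>> {"api": "apply_moves", "payload": {"commands": [[0.002,0.007,0.0,0,-0.01,0],[0,0,0.045,0,0,0],[0,0,0.03,0,0,0],[0,0,0.015,0,0,0],[0,0,0.006,0,0,0],[0,0,0,0,0,0],[0,0,0,0,0,0]]}}

```text
t: 16.23
eef_pos: [0.5336, 0.0211, 0.0496]
tool_rot: [0.003, 0.031, 0.999, 0.001]
contact_force: [-0.0, -0.5, -2.2]
width: 0.0446
gripper_force: 44.9
```

>>> {"api": "apply_moves", "payload": {"commands": [[0,0,0,0,0,0],[0,0,0,0,0,0],[0,0,0,0,0,0]], "grip": 0.58}}

```text
t: 16.6
eef_pos: [0.5329, 0.0213, 0.0489]
tool_rot: [0.003, 0.031, 1.0, 0.002]
contact_force: [-0.4, 0.1, 0.6]
width: 0.0544
gripper_force: 0.0
```

>>> {"api": "apply_moves", "payload": {"commands": [[0,0,-0.03,0,0,0],[0,0,-0.05,0,0,0],[0,0,-0.06,0,0,0],[0,0,-0.04,0,0,0],[0.05,0,0,0,0,0],[0.05,0,0,0,0,0],[0,0,0,0,0,0]]}}

```text
t: 17.48
eef_pos: [0.4284, 0.0276, 0.227]
tool_rot: [0.001, 0.031, 1.0, 0.002]
contact_force: [0.3, -0.1, 0.1]
width: 0.0545
gripper_force: 0.0
```

```bash
python3 - <<'E'
from h import *
st()
p,d,W=cloud("side"); cv2.imwrite("pics/s3.png",cv2.resize(p[150:345,180:400],None,fx=3.3,fy=3,interpolation=cv2.INTER_CUBIC)); np.savez("s3.npz",p=p,W=W)
p2,_,W2=cloud("scene"); np.savez("sc3.npz",p=p2,W=W2)
ex=np.array([.998,-.063]);ey=np.array([.063,.998]);c=np.array([.5525,-.0065])
# lid plane -> angle
for w in (W,W2):
    m=(w[...,0]>.6)&(w[...,0]<.75)&(abs(w[...,1]+.01)<.08)&(w[...,2]>.09)&(w[...,2]<.2)
    P=w[m]; bx=(P[:,:2]-c)@ex; k=np.polyfit(P[:,2],bx,1); print(len(P),"lid dx/dz",k,"ang",np.pi/2+np.arctan(k[0]))
    P=w[(w[...,0]>.5)&(w[...,0]<.78)&(abs(w[...,1]+.015)<.1)&(w[...,2]>.19)&(w[...,2]<.26)]; bx=(P[:,:2]-c)@ex; print(np.percentile(np.c_[bx,(P[:,:2]-c)@ey,P[:,2]],[2,50,98],axis=0).round(3))
E
```

```text
t 17.48 p [0.4284 0.0276 0.227 ] q [-0.141 -0.116  1.879  0.004  1.377 -1.65 ] rot [8.000e-04 3.120e-02 9.995e-01 1.700e-03] F [ 0.3 -0.1  0.1] M [ 0.02 -0.11  0.06] w 0.0545 g 0.0
571 lid dx/dz [0.30835989 0.04006859] ang 1.869904992681292
[[ 0.095 -0.088  0.191]
 [ 0.104 -0.019  0.199]
 [ 0.127  0.074  0.235]]
1527 lid dx/dz [0.3130408  0.03814474] ang 1.8741738071074558
[[ 0.093 -0.035  0.19 ]
 [ 0.099  0.043  0.197]
 [ 0.123  0.081  0.233]]
```

View pics/s3.png

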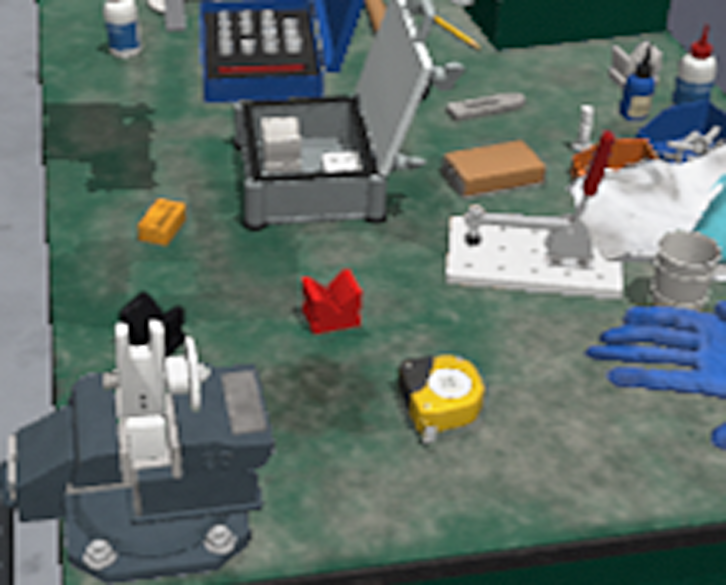

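The side view shows the vee (280,140) and the block (340,163) both inside the box, and nothing has been disturbed. The lid angle is about 1.87. Next I'll grip the handle bar and close the lid along its arc.

>>> {"api": "apply_moves", "payload": {"commands": [[0,0,-0.06,0,0,0.18],[0,0,-0.02,0,0,0.18],[0,0,0,0,0,0.18],[0,0,0,0,0,0.18],[0,0,0,0,0,0.18],[0,0,0,0,0,0.18],[0,0,0,0,0,0.18],[0,0,0,0,0,0.18]], "grip": 0.45}}

```text
t: 18.58
eef_pos: [0.4334, 0.0265, 0.3084]
tool_rot: [0.001, 0.685, 0.729, 0.003]
contact_force: [0.7, -0.1, -0.2]
width: 0.0424
gripper_force: 0.0
```

>>> {"api": "apply_moves", "payload": {"commands": [[0,0,0,0,0,0.13],[0,0.05,0,0,0,0],[0,0.05,0,0,0,0],[0,0.05,0,0,0,0],[0,0.05,0,0,0,0],[0,0,0,0,0,0],[0,0,0,0,0,0]]}}

```text
t: 19.45
eef_pos: [0.6315, 0.0143, 0.3079]
tool_rot: [-0.0, 0.729, 0.685, 0.002]
contact_force: [1.0, -0.5, -0.6]
width: 0.0421
gripper_force: 0.0
```

```bash
python3 - <<'E'
from h import *
go([.6679,-.0138,.235],86.4)
p,d,W=cloud("wrist"); cv2.imwrite("pics/w4.png",cv2.resize(p,(768,576))); np.savez("w4.npz",p=p,W=W)
ex=np.array([.998,-.063]);ey=np.array([.063,.998]);c=np.array([.5525,-.0065])
B=np.dstack([(W[...,:2]-c)@ex,(W[...,:2]-c)@ey,W[...,2]])
m=(abs(B[...,1])<.045)&(B[...,0]>.09)&(B[...,0]<.15)&(B[...,2]>.21)&(B[...,2]<.25)
print(m.sum(),np.percentile(B[m],[2,50,98],axis=0).round(4))
E
```

```text
t 19.45 p [0.6315 0.0143 0.3079] q [-0.116  0.278  1.289  0.004  1.572 -0.054] rot [-3.000e-04  7.287e-01  6.848e-01  2.100e-03] F [ 1.  -0.5 -0.6] M [-0.03 -0.12  0.05] w 0.0421 g 0.0
shift mm [-26.1  37.9  72.9] yaw now 86.4 turn [ 0.003 -0.003  0.001]
599 [[ 0.1026 -0.0378  0.2109]
 [ 0.1087  0.0253  0.2305]
 [ 0.1161  0.0389  0.2332]]
```

View pics/w4.png

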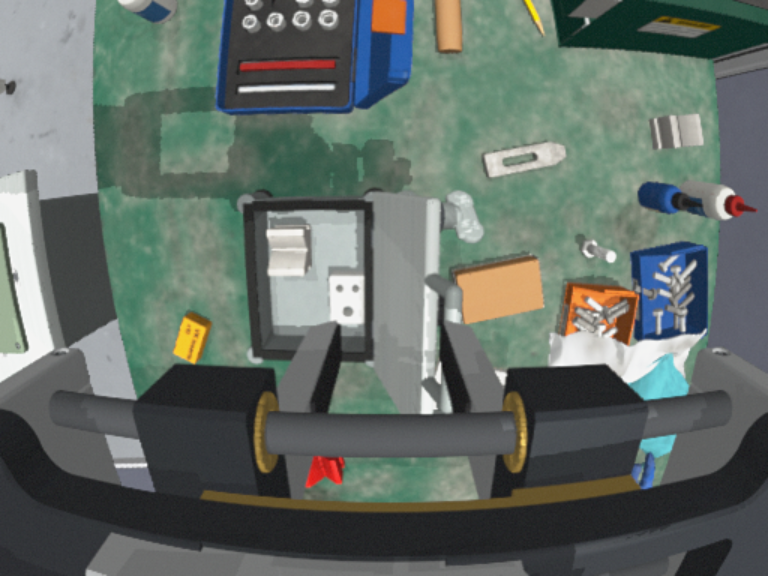

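>>> {"api": "apply_moves", "payload": {"commands": [[-0.026,0.0325,0,0.003,-0.003,0],[0,0,0.04,0,0,0],[0,0,0.025,0,0,0],[0,0,0.007,0,0,0],[0,0,0,0,0,0]]}}

```text
t: 20.12
eef_pos: [0.6617, -0.0134, 0.2378]
tool_rot: [0.001, 0.729, 0.685, 0.001]
contact_force: [-0.4, 0.3, 0.1]
width: 0.0422
gripper_force: 0.0
```

>>> {"api": "apply_moves", "payload": {"commands": [[0,0,0,0,0,0],[0,0,0,0,0,0],[0,0,0,0,0,0],[0,0,0,0,0,0]], "grip": 0.0, "newtons": 18}}

```text
t: 20.62
eef_pos: [0.6638, -0.0137, 0.2378]
tool_rot: [0.002, 0.729, 0.685, 0.002]
contact_force: [3.6, 0.5, 0.5]
width: 0.009
gripper_force: 18.0
```

```bash
python3 - <<'E'
from h import *
s=st()
ex=np.array([.998,-.063]);ey=np.array([.063,.998]);c=np.array([.5525,-.0065])
d=s["eef_pos"][:2]-c; print("box xy",d@ex,d@ey)
x0=66+168*np.sin(1.835-np.pi/2); 
ph=np.linspace(1.835,0,25); x=66-168*np.cos(ph); z=66+168*np.sin(ph)
print(np.c_[ph[1:],np.diff(x),-np.diff(z)].round(2).tolist())
E
```

```text
t 20.62 p [ 0.6638 -0.0137  0.2378] q [-1.510e-01  3.830e-01  1.296e+00  1.000e-03  1.458e+00 -8.900e-02] rot [0.002  0.7287 0.6848 0.0021] F [3.6 0.5 0.5] M [-0.07 -0.85 -0.07] w 0.009 g 18.0
box xy 0.1115009646778789 -0.00015071872460426384
[[1.76, -12.52, -2.88], [1.68, -12.7, -1.91], [1.61, -12.81, -0.94], [1.53, -12.84, 0.04], [1.45, -12.8, 1.02], [1.38, -12.69, 2.0], [1.3, -12.5, 2.96], [1.22, -12.23, 3.91], [1.15, -11.9, 4.83], [1.07, -11.49, 5.73], [0.99, -11.02, 6.59], [0.92, -10.49, 7.41], [0.84, -9.89, 8.19], [0.76, -9.24, 8.92], [0.69, -8.53, 9.6], [0.61, -7.77, 10.22], [0.54, -6.97, 10.79], [0.46, -6.12, 11.29], [0.38, -5.24, 11.72], [0.31, -4.33, 12.09], [0.23, -3.4, 12.38], [0.15, -2.44, 12.61], [0.08, -1.47, 12.76], [0.0, -0.49, 12.83]]
```

>>> {"api": "apply_moves", "payload": {"commands": [[0,-0.0125,-0.003,0,0,0],[0,-0.0127,-0.002,0,0,0],[0,-0.0128,-0.001,0,0,0],[0,-0.0128,0,0,0,0],[0,-0.0128,0.001,0,0,0],[0,-0.0127,0.002,0,0,0],[0,-0.0125,0.003,0,0,0],[0,-0.0122,0.0039,0,0,0]]}}

```text
t: 21.62
eef_pos: [0.5606, -0.0066, 0.2329]
tool_rot: [-0.0, 0.729, 0.685, 0.001]
contact_force: [3.5, 3.5, 4.5]
width: 0.0091
gripper_force: 18.0
```

```bash
cat >> h.py <<'E'
ex=np.array([.998,-.063]);ey=np.array([.063,.998]);c0=np.array([.5525,-.0065])
def bx():
    s=st(); d=s["eef_pos"][:2]-c0; print("box xyz",(d@ex).round(4),(d@ey).round(4),s["eef_pos"][2].round(4))
E
python3 -c "
from h import *
bx()"
```

```text
t 21.62 p [ 0.5606 -0.0066  0.2329] q [-0.167  0.171  1.572  0.002  1.397 -0.106] rot [-0.      0.7286  0.6849  0.0011] F [3.5 3.5 4.5] M [ 0.61 -0.8  -0.08] w 0.0091 g 18.0
box xyz 0.0081 0.0004 0.2329
```

>>> {"api": "apply_moves", "payload": {"commands": [[0,-0.0119,0.0048,0,0,0],[0,-0.0115,0.0057,0,0,0],[0,-0.011,0.0066,0,0,0],[0,-0.0105,0.0074,0,0,0],[0,-0.0099,0.0082,0,0,0],[0,-0.0092,0.0089,0,0,0],[0,-0.0085,0.0096,0,0,0],[0,-0.0078,0.0102,0,0,0]]}}

```text
t: 22.62
eef_pos: [0.4801, -0.0018, 0.1699]
tool_rot: [-0.0, 0.729, 0.685, 0.001]
contact_force: [5.3, 3.6, 0.2]
width: 0.0097
gripper_force: 18.0
```

```bash
python3 -c "
from h import *
bx()"
```

```text
t 22.62 p [ 0.4801 -0.0018  0.1699] q [-1.850e-01  6.200e-02  1.831e+00  1.000e-03  1.249e+00 -1.240e-01] rot [-5.000e-04  7.287e-01  6.848e-01  5.000e-04] F [5.3 3.6 0.2] M [ 0.77 -1.24 -0.07] w 0.0097 g 18.0
box xyz -0.0725 0.0001 0.1699
```

>>> {"api": "apply_moves", "payload": {"commands": [[0,-0.007,0.0108,0,0,0],[0,-0.0061,0.0113,0,0,0],[0,-0.0052,0.0117,0,0,0],[0,-0.0043,0.0121,0,0,0],[0,-0.0034,0.0124,0,0,0],[0,-0.0024,0.0126,0,0,0],[0,-0.0015,0.0128,0,0,0],[0,-0.0005,0.0128,0,0,0]]}}

```text
t: 23.62
eef_pos: [0.452, -0.0007, 0.0759]
tool_rot: [0.001, 0.729, 0.685, 0.001]
contact_force: [-2.9, 1.3, 30.8]
width: 0.0094
gripper_force: 18.0
```

```bash
python3 -c "
from h import *
bx()"
```

```text
t 23.62 p [ 0.452  -0.0007  0.0759] q [-0.194  0.138  1.973  0.     1.027 -0.132] rot [0.0013 0.7286 0.685  0.0011] F [-2.9  1.3 30.8] M [0.23 0.58 0.  ] w 0.0094 g 18.0
box xyz -0.1007 -0.0005 0.0759
```

>>> {"api": "apply_moves", "payload": {"commands": [[0,0,0,0,0,0],[0,0,0,0,0,0]], "grip": 0.4}}

```text
t: 23.88
eef_pos: [0.4478, -0.0006, 0.0732]
tool_rot: [-0.002, 0.729, 0.685, -0.002]
contact_force: [0.1, 0.7, -0.4]
width: 0.0259
gripper_force: 0.0
```

>>> {"api": "apply_moves", "payload": {"commands": [[0,0,-0.04,0,0,0],[0,0,-0.06,0,0,0],[0,0,-0.06,0,0,0],[-0.03,0.05,0,0,0,0],[-0.04,0.05,0,0,0,0],[0,0,0,0,0,0],[0,0,0,0,0,0]]}}

```text
t: 24.75
eef_pos: [0.5431, -0.0753, 0.2329]
tool_rot: [-0.002, 0.729, 0.685, -0.001]
contact_force: [-1.4, 0.2, 0.4]
width: 0.0379
gripper_force: 0.0
```

```bash
python3 - <<'E'
from h import *
bx()
p,d,W=cloud("wrist"); np.savez("w5.npz",p=p,W=W)
B=np.dstack([(W[...,:2]-c0)@ex,(W[...,:2]-c0)@ey,W[...,2]])
m=(abs(B[...,0])<.06)&(abs(B[...,1])<.075)&(abs(B[...,2]-.071)<.01); P=B[m]
A=np.c_[P[:,:2],np.ones(len(P))]; k=np.linalg.lstsq(A,P[:,2],rcond=None)[0]; print("lid plane",len(P),k.round(4))
fit(W,.44,.66,-.13,.11,.066,.076,"lid")
v,u=np.nonzero((abs(B[...,0])<.13)&(abs(B[...,1])<.1)&(B[...,2]>.04)); a,b,e,f=v.min(),v.max(),u.min(),u.max(); print(a,b,e,f)
cr=p[a:b,e:f]; s=min(780/(f-e),580/(b-a)); cv2.imwrite("pics/w5.png",cv2.resize(cr,None,fx=s,fy=s,interpolation=cv2.INTER_CUBIC)); print(s)
for n,x,y in(("fl",-56,74),("fr",-56,-74),("bl",56,74),("br",56,-74),("cap",0,0)):
    x=x/1000;y/=1000
    m=(np.hypot(B[...,0]-x,B[...,1]-y)<.028)&(B[...,2]>.084)&(B[...,2]<.112); P=B[m]
    if len(P)<10: print(n,len(P)); continue
    r=cv2.minAreaRect((P[:,:2]*1000).astype(np.float32)); print(n,len(P),np.round(r[0],1),np.round(r[1],1),round(r[2],1),np.percentile(P[:,2],[50,98]).round(3))
E
```

```text
t 24.75 p [ 0.5431 -0.0753  0.2329] q [-0.296  0.149  1.598  0.     1.4   -0.233] rot [-0.0019  0.7289  0.6846 -0.0011] F [-1.4  0.2  0.4] M [-0.03 -0.06  0.04] w 0.0379 g 0.0
box xyz -0.005 -0.0693 0.2329
lid plane 13679 [-0.0005  0.0006  0.0721]
lid 18371 c [534.9  -5.7] size [171.7 178.9] ang 86.4 zmax [69.5 71.3 74.8]
33 383 0 511
1.5264187866927592
fl 411 [-54.8  73.5] [40.3 14.4] 32.3 [0.099 0.102]
fr 356 [-55.1 -73.8] [38.9 15.6] 3.6 [0.099 0.102]
bl 330 [56.  72.6] [39.7 14.4] 39.7 [0.1   0.102]
br 398 [ 54.2 -73.2] [40.7 10.6] 47.3 [0.098 0.102]
cap 1114 [ 0.8 -0.5] [37.2 37.5] 12.8 [0.103 0.104]
```

View pics/w5.png

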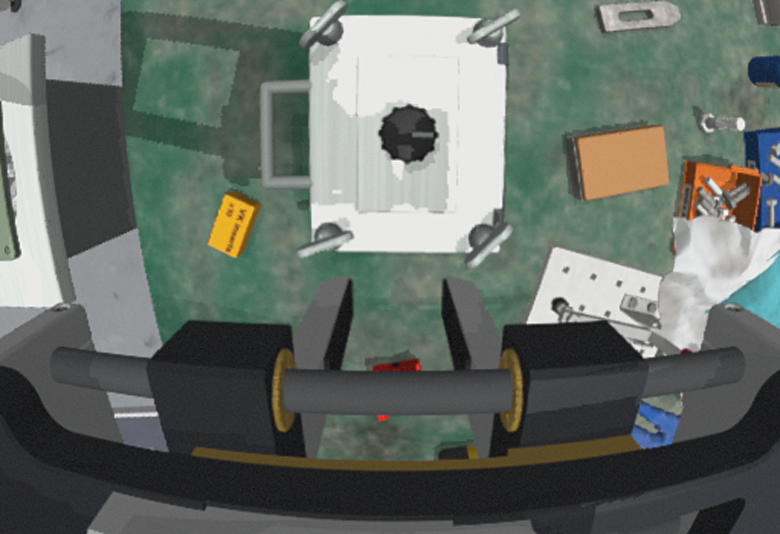

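The lid is flat and shut, with the wing screws at image (325,22), (495,28), (327,238) and (489,243) and the cap at (408,133). The positions agree with nominal to about 1 mm. Next come the wing angles.

```bash
cat >> h.py <<'E'
SC=dict(fl=(-.056,.074),fr=(-.056,-.074),bl=(.056,.074),br=(.056,-.074),cap=(0,0))
def wings(W,zc=.095,names=("fl","fr","bl","br")):
    B=np.dstack([(W[...,:2]-c0)@ex,(W[...,:2]-c0)@ey,W[...,2]])
    for n in names:
        x,y=SC[n]; m=(np.hypot(B[...,0]-x,B[...,1]-y)<.024)&(B[...,2]>zc)&(B[...,2]<.108); P=B[m][:,:2]
        if len(P)<15: print(n,len(P)); continue
        w,v=np.linalg.eigh(np.cov(P.T)); a=np.degrees(np.arctan2(v[1,1],v[0,1]))%180
        print(n,len(P),"centre",(P.mean(0)*1000).round(1),"std",(np.sqrt(w)*1000).round(1),"box ang %.1f -> yaw %.1f"%(a,a-3.6))
def scr(n,z,yaw):
    x,y=SC[n]; go([*(c0+x*ex+y*ey),z],yaw)
E
python3 - <<'E'
from h import *
wings(np.load("w5.npz")["W"]); wings(np.load("w5.npz")["W"],.099)
E
```

```text
fl 264 centre [-54.8  73. ] std [ 1.8 11.3] box ang 46.1 -> yaw 42.5
fr 242 centre [-54.9 -72.9] std [ 1.8 11.4] box ang 18.8 -> yaw 15.2
bl 234 centre [55.3 71.9] std [ 1.8 11.2] box ang 33.0 -> yaw 29.4
br 251 centre [ 55.1 -74. ] std [ 1.8 11.2] box ang 45.1 -> yaw 41.5
fl 196 centre [-54.7  73.6] std [ 1.6 10.2] box ang 45.8 -> yaw 42.2
fr 192 centre [-55.7 -73.5] std [ 1.7 10.7] box ang 18.5 -> yaw 14.9
bl 190 centre [56.4 72.7] std [ 1.7 10.3] box ang 33.1 -> yaw 29.5
br 184 centre [ 55.2 -74.6] std [ 1.6 10.6] box ang 44.8 -> yaw 41.2
```

```bash
python3 -c "
from h import *
scr('br',.135,41.3)"
```

```text
t 24.8 p [ 0.5432 -0.0749  0.2335] q [-0.295  0.147  1.598  0.     1.399 -0.233] rot [-1.400e-03  7.286e-01  6.849e-01 -7.000e-04] F [-0.7  0.6  0.4] M [-0.03 -0.08  0.04] w 0.0379 g 0.0
shift mm [-5.4 61.3 98.3] yaw now 86.5 turn [-0.003  0.     0.788]
```

>>> {"api": "apply_moves", "payload": {"commands": [[-0.003,0.031,0.03,-0.003,0,0.157],[0,0,0,0,0,0.157],[0,0,0,0,0,0.158],[0,0,0,0,0,0.158],[0,0,0,0,0,0.158],[0,0,0,0,0,0]], "grip": 0.35}}

```text
t: 25.55
eef_pos: [0.5746, -0.0793, 0.2049]
tool_rot: [0.001, 0.935, 0.354, 0.001]
contact_force: [-0.1, 0.6, 0.8]
width: 0.0332
gripper_force: 0.0
```

```bash
python3 -c "
from h import *
scr('br',.135,41.3)"
```

```text
t 25.55 p [ 0.5746 -0.0793  0.2049] q [-2.870e-01  2.340e-01  1.556e+00  1.000e-03  1.349e+00  5.600e-01] rot [6.000e-04 9.352e-01 3.541e-01 1.400e-03] F [-0.1  0.6  0.8] M [-0.02  0.02  0.  ] w 0.0332 g 0.0
shift mm [18.6 22.6 70. ] yaw now 41.5 turn [ 0.002 -0.002  0.003]
```

Precise positioning, then down to TCP z 0.106.

>>> {"api": "apply_moves", "payload": {"commands": [[0.0185,0.0225,0.03,0,0,0.003],[0,0,0.03,0,0,0],[0,0,0,0,0,0],[0,0,0,0,0,0]]}}

```text
t: 26.05
eef_pos: [0.6049, -0.0849, 0.146]
tool_rot: [0.001, 0.936, 0.352, 0.002]
contact_force: [0.5, 0.5, 1.1]
width: 0.0329
gripper_force: 0.0
```

```bash
python3 - <<'E'
from h import *
scr('br',.106,41.3)
wings(cloud("wrist")[2])
E
```

```text
t 26.05 p [ 0.6049 -0.0849  0.146 ] q [-2.810e-01  3.530e-01  1.532e+00  1.000e-03  1.252e+00  5.700e-01] rot [0.001  0.936  0.352  0.0021] F [0.5 0.5 1.1] M [-0.07 -0.03 -0.  ] w 0.0329 g 0.0
shift mm [-0.4 -1.7 40. ] yaw now 41.2 turn [ 0.003 -0.003 -0.001]
fl 366 centre [-53.2  73.3] std [ 1.6 11.1] box ang 46.8 -> yaw 43.2
fr 0
bl 502 centre [57.4 71.8] std [ 1.8 11.3] box ang 33.3 -> yaw 29.7
br 422 centre [ 57.1 -73.3] std [ 1.6 11.5] box ang 45.0 -> yaw 41.4
```

>>> {"api": "apply_moves", "payload": {"commands": [[0,-0.0015,0.025,0,0,0],[0,0,0.014,0,0,0],[0,0,0,0,0,0]]}}

```text
t: 26.48
eef_pos: [0.6032, -0.0838, 0.1053]
tool_rot: [0.0, 0.936, 0.351, 0.001]
contact_force: [0.9, -1.0, -0.6]
width: 0.0329
gripper_force: 0.0
```

>>> {"api": "apply_moves", "payload": {"commands": [[0,0,0,0,0,0],[0,0,0,0,0,0],[0,0,0,0,0,0]], "grip": 0.0, "newtons": 35}}

```text
t: 26.85
eef_pos: [0.6055, -0.0851, 0.107]
tool_rot: [0.002, 0.936, 0.351, 0.003]
contact_force: [3.6, -1.9, -0.7]
width: 0.0112
gripper_force: 30.9
```

```bash
python3 -c "
from h import *
scr('br',.106,41.3)"
```

```text
t 26.85 p [ 0.6055 -0.0851  0.107 ] q [-0.281  0.396  1.561 -0.     1.176  0.572] rot [0.0025 0.9363 0.3512 0.0032] F [ 3.6 -1.9 -0.7] M [-0.58 -0.62  0.02] w 0.0112 g 30.9
shift mm [-0.5 -2.2  0.9] yaw now 41.1 turn [ 0.007 -0.004 -0.003]
```

>>> {"api": "apply_moves", "payload": {"commands": [[0,-0.001,0,0,0,0],[0,0,0,0,0,0],[0,0,0,0,0,0]]}}

```text
t: 27.22
eef_pos: [0.6055, -0.0851, 0.107]
tool_rot: [0.003, 0.936, 0.351, 0.004]
contact_force: [5.5, -4.9, -2.4]
width: 0.0113
gripper_force: 30.7
```

```bash
python3 -c "
from h import *
scr('br',.106,41.3)"
```

```text
t 27.23 p [ 0.6055 -0.0851  0.107 ] q [-2.810e-01  3.950e-01  1.563e+00 -1.000e-03  1.174e+00  5.730e-01] rot [0.0033 0.9363 0.3511 0.0036] F [ 5.5 -4.9 -2.4] M [-0.95 -0.89  0.03] w 0.0113 g 30.7
shift mm [-0.6 -2.1  1. ] yaw now 41.1 turn [ 0.009 -0.005 -0.003]
```

>>> {"api": "apply_moves", "payload": {"commands": [[0,0.002,0,0,0,0],[0,0,-0.006,0,0,0],[0,0,0,0,0,0]], "grip": 0.22}}

```text
t: 27.6
eef_pos: [0.6045, -0.0844, 0.1124]
tool_rot: [0.001, 0.936, 0.351, 0.002]
contact_force: [-0.3, -0.1, 0.6]
width: 0.0206
gripper_force: 0.0
```

>>> {"api": "apply_moves", "payload": {"commands": [[0,0,0,0,0,0],[0,0,0,0,0,0],[0,0,0,0,0,0]], "grip": 0.0}}

```text
t: 27.98
eef_pos: [0.6052, -0.0855, 0.1118]
tool_rot: [0.002, 0.936, 0.351, 0.002]
contact_force: [2.4, -3.6, -3.4]
width: 0.0054
gripper_force: 35.0
```

```bash
python3 -c "
from h import *
scr('br',.106,41.3)"
```

```text
t 27.98 p [ 0.6052 -0.0855  0.1118] q [-0.282  0.392  1.557  0.     1.188  0.571] rot [0.0016 0.9363 0.3512 0.0022] F [ 2.4 -3.6 -3.4] M [-0.67 -0.56 -0.01] w 0.0054 g 35.0
shift mm [-0.1 -2.3  5.8] yaw now 41.1 turn [ 0.005 -0.003 -0.003]
```

>>> {"api": "apply_moves", "payload": {"commands": [[0,0,0,0,0,0.15],[0,0,0,0,0,0.16],[0,0,0,0,0,0.16],[0,0,0,0,0,0.16],[0,0,0,0,0,0],[0,0,0,0,0,0]]}}

```text
t: 28.72
eef_pos: [0.6055, -0.0863, 0.1118]
tool_rot: [0.001, 0.999, 0.044, 0.003]
contact_force: [4.0, -5.1, -4.5]
width: 0.0054
gripper_force: 35.0
```

```bash
python3 -c "
from h import *
scr('br',.106,41.3)"
```

```text
t 28.73 p [ 0.6055 -0.0863  0.1118] q [-2.820e-01  3.920e-01  1.556e+00 -1.000e-03  1.187e+00  1.201e+00] rot [0.0014 0.999  0.0437 0.0028] F [ 4.  -5.1 -4.5] M [-0.92 -0.68 -0.04] w 0.0054 g 35.0
shift mm [-1.6 -2.6  5.8] yaw now 5.0 turn [ 0.005 -0.004 -0.633]
```

>>> {"api": "apply_moves", "payload": {"commands": [[0,0,0,0,0,0],[0,0,0,0,0,0],[0,0,-0.03,0,0,0],[0,0,-0.03,0,0,0],[0,0,0,0,0,0]], "grip": 0.35}}

```text
t: 29.35
eef_pos: [0.6062, -0.0848, 0.1748]
tool_rot: [0.001, 0.999, 0.044, 0.005]
contact_force: [-0.3, 0.5, -0.5]
width: 0.0325
gripper_force: 0.0
```

```bash
python3 -c "
from h import *
scr('fl',.112,42.3)"
```

```text
t 29.35 p [ 0.6062 -0.0848  0.1748] q [-2.810e-01  3.230e-01  1.508e+00  1.000e-03  1.301e+00  1.201e+00] rot [9.00e-04 9.99e-01 4.40e-02 4.60e-03] F [-0.3  0.5 -0.5] M [-0.02  0.02  0.02] w 0.0325 g 0.0
shift mm [ -91.4 -164.5   61.7] yaw now 5.0 turn [ 0.005 -0.008 -0.65 ]
```

>>> {"api": "apply_moves", "payload": {"commands": [[-0.03,-0.055,0,0,0,0],[-0.031,-0.055,0,0,0,0],[-0.031,-0.055,0,0,0,0],[0,0,0,0,0,-0.16],[0,0,0,0,0,-0.16],[0,0,0,0,0,-0.165],[0,0,0,0.007,-0.007,-0.165],[0,0,0.02,0,0,0]]}}

```text
t: 30.35
eef_pos: [0.4993, 0.0707, 0.1512]
tool_rot: [-0.002, 0.933, 0.361, -0.002]
contact_force: [-0.0, 0.5, 0.0]
width: 0.0326
gripper_force: 0.0
```

>>> {"api": "apply_moves", "payload": {"commands": [[0,0,0,0,0,0],[0,0,0,0,0,0]]}}

```text
t: 30.6
eef_pos: [0.4984, 0.0706, 0.1509]
tool_rot: [-0.002, 0.933, 0.361, -0.003]
contact_force: [-0.2, 0.5, -0.0]
width: 0.0329
gripper_force: 0.0
```

```bash
python3 - <<'E'
from h import *
scr('fl',.112,42.3)
wings(cloud("wrist")[2])
E
```

```text
t 30.6 p [0.4984 0.0706 0.1509] q [-3.200e-02  1.390e-01  1.789e+00  1.000e-03  1.222e+00  8.000e-01] rot [-0.002   0.9327  0.3606 -0.0033] F [-0.2  0.5 -0. ] M [ 0.   -0.02 -0.07] w 0.0329 g 0.0
shift mm [ 2.5  1.9 38.9] yaw now 42.3 turn [-0.006  0.005 -0.   ]
fl 413 centre [-54.1  75.5] std [ 1.7 11.4] box ang 46.1 -> yaw 42.5
fr 0
bl 490 centre [55.8 73.7] std [ 1.8 11.3] box ang 33.3 -> yaw 29.7
br 266 centre [ 54.7 -73. ] std [ 1.6 12.1] box ang 9.1 -> yaw 5.5
```

>>> {"api": "apply_moves", "payload": {"commands": [[0.003,0.002,0.025,-0.006,0.005,0],[0,0,0.014,0,0,0],[0,0,0,0,0,0]]}}

```text
t: 31.02
eef_pos: [0.5013, 0.071, 0.1114]
tool_rot: [-0.0, 0.933, 0.361, -0.001]
contact_force: [0.7, 0.4, -0.0]
width: 0.0325
gripper_force: 0.0
```

>>> {"api": "apply_moves", "payload": {"commands": [[0,0,0,0,0,0],[0,0,0,0,0,0],[0,0,0,0,0,0]], "grip": 0.0}}

```text
t: 31.4
eef_pos: [0.5037, 0.0703, 0.1133]
tool_rot: [0.002, 0.933, 0.361, 0.002]
contact_force: [5.2, -7.1, -4.9]
width: 0.0067
gripper_force: 4.1
```

```bash
python3 -c "
from h import *
scr('fl',.112,42.3)"
```

```text
t 31.4 p [0.5037 0.0703 0.1133] q [-0.031  0.191  1.815 -0.002  1.13   0.802] rot [0.0017 0.9326 0.3609 0.002 ] F [ 5.2 -7.1 -4.9] M [-1.35 -0.93 -0.05] w 0.0067 g 4.1
shift mm [-1.4 -2.1  1.2] yaw now 42.3 turn [ 0.005 -0.003  0.   ]
```

>>> {"api": "apply_moves", "payload": {"commands": [[0,0.002,0,0,0,0],[0,0,0,0,0,0],[0,0,0,0,0,0.15],[0,0,0,0,0,0.16],[0,0,0,0,0,0.16],[0,0,0,0,0,0.16],[0,0,0,0,0,0],[0,0,0,0,0,0]]}}

```text
t: 32.4
eef_pos: [0.5043, 0.0691, 0.1132]
tool_rot: [0.0, 0.998, 0.055, 0.001]
contact_force: [-1.5, -1.2, 5.6]
width: 0.0054
gripper_force: 35.0
```

```bash
python3 -c "
from h import *
scr('fl',.112,42.3)"
```

```text
t 32.4 p [0.5043 0.0691 0.1132] q [-3.400e-02  1.940e-01  1.813e+00 -1.000e-03  1.132e+00  1.427e+00] rot [4.000e-04 9.985e-01 5.520e-02 1.500e-03] F [-1.5 -1.2  5.6] M [-0.29  0.14 -0.04] w 0.0054 g 35.0
shift mm [-2.8 -2.1  1.1] yaw now 6.3 turn [ 0.002 -0.002 -0.628]
```

>>> {"api": "apply_moves", "payload": {"commands": [[0,0,0,0,0,0],[0,0,0,0,0,0],[0,0,-0.03,0,0,0],[0,0,-0.02,0,0,0],[0,0,0,0,0,0]], "grip": 0.35}}

```text
t: 33.02
eef_pos: [0.5048, 0.0697, 0.1636]
tool_rot: [0.0, 0.999, 0.054, 0.002]
contact_force: [-0.8, -0.6, 1.0]
width: 0.0328
gripper_force: 0.0
```

```bash
sed -i 's/go(\[\*(c0+x\*ex+y\*ey),z\],yaw)/go([*(c0+[.0023,-.0022]+x*ex+y*ey),z],yaw)/' h.py; python3 -c "
from h import *
scr('fr',.112,15)"
```

```text
t 33.02 p [0.5048 0.0697 0.1636] q [-0.033  0.128  1.771  0.     1.237  1.429] rot [0.     0.9985 0.0543 0.0024] F [-0.8 -0.6  1. ] M [0.04 0.01 0.06] w 0.0328 g 0.0
shift mm [-26.8 146.7  51.5] yaw now 6.2 turn [ 0.001 -0.005 -0.153]
```

>>> {"api": "apply_moves", "payload": {"commands": [[-0.009,0.049,0,0,0,0],[-0.009,0.049,0,0,0,0],[-0.009,0.049,0,0,0,0],[0,0,0,0.001,-0.004,-0.153],[0,0,0.01,0,0,0],[0,0,0,0,0,0],[0,0,0,0,0,0]]}}

```text
t: 33.9
eef_pos: [0.4922, -0.0787, 0.1517]
tool_rot: [-0.001, 0.991, 0.13, -0.002]
contact_force: [0.1, 0.0, 0.4]
width: 0.033
gripper_force: 0.0
```

```bash
python3 - <<'E'
from h import *
scr('fr',.112,15)
wings(cloud("wrist")[2])
E
```

```text
t 33.9 p [ 0.4922 -0.0787  0.1517] q [-0.332  0.125  1.802 -0.     1.218  0.978] rot [-6.000e-04  9.915e-01  1.302e-01 -1.800e-03] F [0.1 0.  0.4] M [-0.01  0.02 -0.05] w 0.033 g 0.0
shift mm [ 2.   0.9 39.7] yaw now 15.0 turn [-0.002  0.003 -0.001]
fl 427 centre [-54.1  72.5] std [ 1.8 11.2] box ang 9.6 -> yaw 6.0
fr 411 centre [-54.2 -73.1] std [ 1.7 11.4] box ang 18.7 -> yaw 15.1
bl 350 centre [53.7 69.9] std [ 1.7 10.2] box ang 32.5 -> yaw 28.9
br 483 centre [ 54.5 -74.6] std [ 1.8 11.4] box ang 8.6 -> yaw 5.0
```

>>> {"api": "apply_moves", "payload": {"commands": [[0.002,0.001,0.025,-0.002,0.003,0],[0,0,0.0145,0,0,0],[0,0,0,0,0,0]]}}

```text
t: 34.33
eef_pos: [0.4936, -0.0793, 0.1116]
tool_rot: [-0.0, 0.991, 0.13, -0.001]
contact_force: [0.1, 0.9, 0.3]
width: 0.0328
gripper_force: 0.0
```

>>> {"api": "apply_moves", "payload": {"commands": [[0,0,0,0,0,0],[0,0,0,0,0,0],[0,0,0,0,0,0]], "grip": 0.0}}

```text
t: 34.7
eef_pos: [0.4949, -0.0787, 0.1136]
tool_rot: [-0.001, 0.992, 0.13, 0.001]
contact_force: [-1.2, 10.1, 6.6]
width: 0.0064
gripper_force: 4.9
```

```bash
python3 -c "
from h import *
scr('fr',.112,15)"
```

```text
t 34.7 p [ 0.4949 -0.0787  0.1136] q [-0.332  0.178  1.83   0.003  1.133  0.977] rot [-1.100e-03  9.916e-01  1.295e-01  8.000e-04] F [-1.2 10.1  6.6] M [1.92 0.34 0.02] w 0.0064 g 4.9
shift mm [-0.7  0.2  1.6] yaw now 14.9 turn [-0.002 -0.002 -0.002]
```

>>> {"api": "apply_moves", "payload": {"commands": [[0,-0.002,0,0,0,0],[0,0,0,0,0,0],[0,0,0,0,0,0.15],[0,0,0,0,0,0.16],[0,0,0,0,0,0.16],[0,0,0,0,0,0.16],[0,0,0,0,0,0],[0,0,0,0,0,0]]}}

```text
t: 35.7
eef_pos: [0.4947, -0.0794, 0.1136]
tool_rot: [0.001, 0.983, -0.182, 0.001]
contact_force: [-2.0, -3.9, 6.2]
width: 0.0057
gripper_force: 35.0
```

```bash
python3 -c "
from h import *
scr('fr',.112,15)"
```

```text
t 35.7 p [ 0.4947 -0.0794  0.1136] q [-0.33   0.177  1.832 -0.003  1.13   1.609] rot [ 0.0014  0.9832 -0.1825  0.0013] F [-2.  -3.9  6.2] M [-0.93  0.31 -0.03] w 0.0057 g 35.0
shift mm [-0.6 -0.1  1.6] yaw now -21.0 turn [ 0.003 -0.002 -0.629]
```

Now bl (yaw 29.4).

>>> {"api": "apply_moves", "payload": {"commands": [[0,0,0,0,0,0],[0,0,0,0,0,0],[0,0,-0.03,0,0,0],[0,0,-0.02,0,0,0],[0,0,0,0,0,0]], "grip": 0.35}}

```text
t: 36.33
eef_pos: [0.4952, -0.0779, 0.164]
tool_rot: [0.0, 0.983, -0.183, 0.002]
contact_force: [-0.5, -0.5, -0.3]
width: 0.033
gripper_force: 0.0
```

```bash
python3 -c "
from h import *
scr('bl',.112,29.4)"
```

```text
t 36.33 p [ 0.4952 -0.0779  0.164 ] q [-0.329  0.111  1.79   0.     1.236  1.61 ] rot [ 2.000e-04  9.831e-01 -1.832e-01  2.000e-03] F [-0.5 -0.5 -0.3] M [ 0.08  0.03 -0.02] w 0.033 g 0.0
shift mm [  61.6 -173.4   52.3] yaw now -21.1 turn [ 0.001 -0.004 -0.882]
```

>>> {"api": "apply_moves", "payload": {"commands": [[0.02,-0.058,0,0,0,0],[0.021,-0.058,0,0,0,0],[0.0205,-0.0575,0,0,0,0],[0,0,0,0,0,-0.176],[0,0,0,0,0,-0.176],[0,0,0,0,0,-0.176],[0,0,0,0,0,-0.177],[0,0,0.01,0.001,-0.004,-0.177]]}}

```text
t: 37.33
eef_pos: [0.6136, 0.062, 0.1515]
tool_rot: [-0.0, 0.966, 0.257, -0.002]
contact_force: [-0.7, 0.3, 0.8]
width: 0.0324
gripper_force: 0.0
```

>>> {"api": "apply_moves", "payload": {"commands": [[0,0,0,0,0,0],[0,0,0,0,0,0]]}}

```text
t: 37.58
eef_pos: [0.6136, 0.0617, 0.152]
tool_rot: [0.0, 0.968, 0.252, -0.002]
contact_force: [0.3, -0.2, 0.2]
width: 0.0333
gripper_force: 0.0
```

```bash
python3 - <<'E'
from h import *
scr('bl',.112,29.4)
wings(cloud("wrist")[2])
E
```

```text
t 37.58 p [0.6136 0.0617 0.152 ] q [-0.039  0.364  1.504 -0.002  1.279  1.022] rot [ 0.      0.9676  0.2525 -0.0024] F [ 0.3 -0.2  0.2] M [-0.03 -0.1  -0.01] w 0.0333 g 0.0
shift mm [ 1.7  1.  39.9] yaw now 29.2 turn [-0.001  0.005 -0.003]
fl 0
fr 0
bl 425 centre [58.9 74.5] std [ 1.8 11.2] box ang 33.7 -> yaw 30.1
br 0
```

>>> {"api": "apply_moves", "payload": {"commands": [[0.002,0.001,0.025,0,0.004,0],[0,0,0.0145,0,0,0],[0,0,0,0,0,0]]}}

```text
t: 38.0
eef_pos: [0.6149, 0.0617, 0.1117]
tool_rot: [-0.001, 0.967, 0.253, -0.002]
contact_force: [0.1, 0.9, -0.2]
width: 0.0327
gripper_force: 0.0
```

>>> {"api": "apply_moves", "payload": {"commands": [[0,0,0,0,0,0],[0,0,0,0,0,0],[0,0,0,0,0,0]], "grip": 0.0}}

```text
t: 38.38
eef_pos: [0.6167, 0.0618, 0.1142]
tool_rot: [-0.0, 0.967, 0.254, 0.001]
contact_force: [-2.5, 6.7, 2.3]
width: 0.0065
gripper_force: 3.7
```

```bash
python3 -c "
from h import *
scr('bl',.112,29.4)"
```

```text
t 38.38 p [0.6167 0.0618 0.1142] q [-4.000e-02  4.070e-01  1.529e+00  1.000e-03  1.204e+00  1.018e+00] rot [-2.000e-04  9.673e-01  2.535e-01  8.000e-04] F [-2.5  6.7  2.3] M [1.3  0.61 0.08] w 0.0065 g 3.7
shift mm [-1.3 -0.5  2.2] yaw now 29.4 turn [ 0.    -0.002 -0.   ]
```

>>> {"api": "apply_moves", "payload": {"commands": [[0,-0.001,0,0,0,0],[0,0,0,0,0,0],[0,0,0,0,0,0.15],[0,0,0,0,0,0.16],[0,0,0,0,0,0.16],[0,0,0,0,0,0.16],[0,0,0,0,0,0],[0,0,0,0,0,0]]}}

```text
t: 39.38
eef_pos: [0.6168, 0.061, 0.1142]
tool_rot: [0.001, 0.998, -0.057, 0.001]
contact_force: [1.1, -5.5, 2.6]
width: 0.0056
gripper_force: 35.0
```

```bash
python3 -c "
from h import *
scr('bl',.112,29.4)"
```

```text
t 39.38 p [0.6168 0.061  0.1142] q [-0.04   0.407  1.53  -0.002  1.203  1.646] rot [ 0.001   0.9984 -0.0573  0.0013] F [ 1.1 -5.5  2.6] M [-1.03 -0.23 -0.02] w 0.0056 g 35.0
shift mm [-1.5 -0.4  2.2] yaw now -6.6 turn [ 0.003 -0.002 -0.628]
```

>>> {"api": "apply_moves", "payload": {"commands": [[0,0,0,0,0,0],[0,0,0,0,0,0],[0,0,-0.03,0,0,0],[0,0,-0.02,0,0,0],[0,0,0,0,0,0]], "grip": 0.35}}

```text
t: 40.0
eef_pos: [0.6173, 0.0628, 0.1657]
tool_rot: [-0.0, 0.998, -0.058, 0.002]
contact_force: [0.3, -0.9, -0.4]
width: 0.0327
gripper_force: 0.0
```

```bash
python3 -c "
from h import *
scr('br',.113,5.0)"
```

```text
t 40.0 p [0.6173 0.0628 0.1657] q [-3.800e-02  3.520e-01  1.490e+00  1.000e-03  1.295e+00  1.649e+00] rot [-5.000e-04  9.983e-01 -5.820e-02  2.500e-03] F [ 0.3 -0.9 -0.4] M [0.04 0.02 0.01] w 0.0327 g 0.0
shift mm [  5.8 149.3  52.6] yaw now -6.7 turn [-0.001 -0.005 -0.204]
```

>>> {"api": "apply_moves", "payload": {"commands": [[0.002,0.05,0,0,0,0],[0.002,0.05,0,0,0,0],[0.002,0.049,0,0,0,0],[0,0,0,0,0,-0.1],[0,0,0.01,0,-0.004,-0.104],[0,0,0,0,0,0],[0,0,0,0,0,0]]}}

```text
t: 40.88
eef_pos: [0.604, -0.0858, 0.1528]
tool_rot: [-0.0, 0.999, 0.043, -0.002]
contact_force: [1.0, 0.2, 0.3]
width: 0.033
gripper_force: 0.0
```

```bash
python3 - <<'E'
from h import *
scr('br',.113,5.0)
wings(cloud("wrist")[2])
E
```

```text
t 40.88 p [ 0.604  -0.0858  0.1528] q [-2.830e-01  3.500e-01  1.521e+00 -1.000e-03  1.275e+00  1.203e+00] rot [-4.000e-04  9.991e-01  4.280e-02 -2.300e-03] F [1.  0.2 0.3] M [-0.01  0.02  0.05] w 0.033 g 0.0
shift mm [ 2.1  0.5 39.8] yaw now 4.9 turn [-0.001  0.004 -0.002]
fl 135 centre [-61.9  70.8] std [1.6 5.9] box ang 12.1 -> yaw 8.5
fr 218 centre [-49.1 -75.6] std [1.7 9.2] box ang 160.8 -> yaw 157.2
bl 389 centre [58.1 71.5] std [ 1.8 11.2] box ang 177.7 -> yaw 174.1
br 405 centre [ 57.9 -74.3] std [ 1.7 11.4] box ang 8.5 -> yaw 4.9
```

>>> {"api": "apply_moves", "payload": {"commands": [[0.002,0.0005,0.025,0,0.004,0],[0,0,0.0145,0,0,0],[0,0,0,0,0,0]]}}

```text
t: 41.3
eef_pos: [0.605, -0.0859, 0.1122]
tool_rot: [-0.001, 0.999, 0.043, -0.002]
contact_force: [0.5, 0.2, -0.6]
width: 0.0326
gripper_force: 0.0
```

>>> {"api": "apply_moves", "payload": {"commands": [[0,0,0,0,0,0],[0,0,0,0,0,0],[0,0,0,0,0,0],[0,0,0,0,0,0]], "grip": 0.0}}

```text
t: 41.8
eef_pos: [0.6068, -0.0864, 0.1146]
tool_rot: [-0.0, 0.999, 0.043, 0.001]
contact_force: [0.3, 0.2, 2.4]
width: 0.0052
gripper_force: 35.0
```

>>> {"api": "apply_moves", "payload": {"commands": [[0,0,0,0,0,0.14],[0,0,0,0,0,0.14],[0,0,0,0,0,0.14],[0,0,0,0,0,0.14],[0,0,0,0,0,0.1],[0,0,0,0,0,0.04],[0,0,0,0,0,0],[0,0,0,0,0,0]]}}

```text
t: 42.8
eef_pos: [0.6064, -0.0877, 0.1146]
tool_rot: [0.001, 0.954, -0.301, 0.001]
contact_force: [-3.1, -4.2, 5.4]
width: 0.0057
gripper_force: 35.2
```

```bash
python3 -c "
from h import *
scr('br',.113,5.0)"
```

```text
t 42.8 p [ 0.6064 -0.0877  0.1146] q [-0.284  0.394  1.547 -0.002  1.199  1.9  ] rot [ 7.000e-04  9.535e-01 -3.013e-01  6.000e-04] F [-3.1 -4.2  5.4] M [-0.82  0.44  0.32] w 0.0057 g 35.2
shift mm [-1.2 -1.1  1.5] yaw now -35.1 turn [ 0.002 -0.001 -0.699]
```

>>> {"api": "apply_moves", "payload": {"commands": [[0,0,0,0,0,0],[0,0,0,0,0,0],[0,0,-0.03,0,0,0],[0,0,-0.02,0,0,0],[0,0,0,0,0,0]], "grip": 0.35}}

```text
t: 43.42
eef_pos: [0.6079, -0.0865, 0.166]
tool_rot: [-0.001, 0.953, -0.302, 0.002]
contact_force: [-0.7, 0.2, 0.8]
width: 0.0328
gripper_force: 0.0
```

```bash
python3 - <<'E'
from h import *
scr('fl',.113,6.1)
wings(cloud("wrist")[2])
E
```

```text
t 43.42 p [ 0.6079 -0.0865  0.166 ] q [-2.830e-01  3.380e-01  1.507e+00  1.000e-03  1.291e+00  1.901e+00] rot [-6.000e-04  9.534e-01 -3.017e-01  2.400e-03] F [-0.7  0.2  0.8] M [ 0.03 -0.05 -0.01] w 0.0328 g 0.0
shift mm [-174.8  -66.8   52.5] yaw now -35.1 turn [-0.001 -0.005 -0.719]
fl 0
fr 0
bl 0
br 365 centre [ 57.9 -75.7] std [ 1.7 11.5] box ang 151.0 -> yaw 147.4
```

>>> {"api": "apply_moves", "payload": {"commands": [[-0.0585,-0.0222,0,0,0,0],[-0.0585,-0.0223,0,0,0,0],[-0.0578,-0.0223,0,0,0,0],[0,0,0,0,0,-0.18],[0,0,0,0,0,-0.18],[0,0,0,0,0,-0.18],[0,0,0.01,0,-0.005,-0.179],[0,0,0,0,0,0]]}}

```text
t: 44.48
eef_pos: [0.5002, 0.0688, 0.1519]
tool_rot: [-0.001, 0.999, 0.052, -0.004]
contact_force: [-0.4, 1.0, -0.9]
width: 0.0328
gripper_force: 0.0
```

>>> {"api": "apply_moves", "payload": {"commands": [[0,0,0,0,0,0]]}}

```text
t: 44.6
eef_pos: [0.5014, 0.0687, 0.1533]
tool_rot: [-0.0, 0.999, 0.052, -0.003]
contact_force: [-0.2, 0.9, -0.1]
width: 0.0328
gripper_force: 0.0
```

```bash
python3 - <<'E'
from h import *
scr('fl',.113,6.1)
wings(cloud("wrist")[2])
E
```

```text
t 44.6 p [0.5014 0.0687 0.1533] q [-0.035  0.14   1.781  0.     1.226  1.432] rot [-5.000e-04  9.987e-01  5.160e-02 -2.900e-03] F [-0.2  0.9 -0.1] M [-0.03 -0.    0.04] w 0.0328 g 0.0
shift mm [ 2.4  0.2 40.3] yaw now 5.9 turn [-0.001  0.006 -0.003]
fl 409 centre [-53.2  74.4] std [ 1.7 11.5] box ang 9.6 -> yaw 6.0
fr 361 centre [-54.8 -72.9] std [ 1.7 11.1] box ang 162.0 -> yaw 158.4
bl 462 centre [55.7 73.3] std [ 1.7 11.3] box ang 176.8 -> yaw 173.2
br 349 centre [ 54.5 -72.7] std [ 1.7 11.4] box ang 151.6 -> yaw 148.0
```

>>> {"api": "apply_moves", "payload": {"commands": [[0.002,0.0005,0.025,0,0.005,0],[0,0,0.0145,0,0,0],[0,0,0,0,0,0]]}}

```text
t: 45.02
eef_pos: [0.5025, 0.0684, 0.1131]
tool_rot: [-0.001, 0.999, 0.053, -0.001]
contact_force: [0.9, 0.4, -0.3]
width: 0.0328
gripper_force: 0.0
```

>>> {"api": "apply_moves", "payload": {"commands": [[0,0,0,0,0,0],[0,0,0,0,0,0],[0,0,0,0,0,0],[0,0,0,0,0,0]], "grip": 0.0}}

```text
t: 45.52
eef_pos: [0.5042, 0.0689, 0.1151]
tool_rot: [-0.001, 0.999, 0.053, 0.001]
contact_force: [-0.3, 2.1, 2.9]
width: 0.0053
gripper_force: 35.0
```

>>> {"api": "apply_moves", "payload": {"commands": [[0,0,0,0,0,0.14],[0,0,0,0,0,0.14],[0,0,0,0,0,0.14],[0,0,0,0,0,0.14],[0,0,0,0,0,0.1],[0,0,0,0,0,0.04],[0,0,0,0,0,0],[0,0,0,0,0,0]]}}

```text
t: 46.52
eef_pos: [0.5042, 0.0683, 0.115]
tool_rot: [-0.001, 0.956, -0.292, 0.0]
contact_force: [-0.7, 1.4, 5.0]
width: 0.0065
gripper_force: 37.9
```

```bash
python3 -c "
from h import *
st()"
```

```text
t 46.52 p [0.5042 0.0683 0.115 ] q [-3.600e-02  1.920e-01  1.811e+00  1.000e-03  1.138e+00  2.127e+00] rot [-5.000e-04  9.564e-01 -2.920e-01  5.000e-04] F [-0.7  1.4  5. ] M [0.23 0.15 0.52] w 0.0065 g 37.9
```

>>> {"api": "apply_moves", "payload": {"commands": [[0,0,0,0,0,0],[0,0,0,0,0,0],[0,0,-0.03,0,0,0],[0,0,-0.02,0,0,0],[0,0,0,0,0,0]], "grip": 0.35}}

```text
t: 47.15
eef_pos: [0.5049, 0.0681, 0.1656]
tool_rot: [-0.001, 0.956, -0.293, 0.002]
contact_force: [-0.4, 0.7, 0.4]
width: 0.033
gripper_force: 0.0
```

```bash
python3 - <<'E'
from h import *
scr('fr',.113,-21.3)
wings(cloud("wrist")[2])
E
```

```text
t 47.15 p [0.5049 0.0681 0.1656] q [-3.700e-02  1.270e-01  1.769e+00  1.000e-03  1.242e+00  2.129e+00] rot [-0.001   0.9561 -0.293   0.0016] F [-0.4  0.7  0.4] M [ 0.1  -0.04 -0.05] w 0.033 g 0.0
shift mm [ 73.5 128.   52.4] yaw now -34.1 turn [-0.002 -0.003 -0.223]
fl 376 centre [-53.1  73.1] std [ 1.7 11.4] box ang 159.6 -> yaw 156.0
fr 392 centre [-55.2 -73. ] std [ 1.7 11.3] box ang 161.9 -> yaw 158.3
bl 429 centre [55.3 72.7] std [ 1.8 11.5] box ang 176.6 -> yaw 173.0
br 200 centre [ 46.7 -68.7] std [1.8 5.8] box ang 152.6 -> yaw 149.0
```

>>> {"api": "apply_moves", "payload": {"commands": [[0.0245,0.0427,0,0,0,0],[0.0245,0.0427,0,0,0,0],[0.0245,0.0426,0,0,0,0],[0,0,0,0,0,-0.11],[0,0,0.01,0,-0.003,-0.111],[0,0,0,0,0,0],[0,0,0,0,0,0]]}}

```text
t: 48.08
eef_pos: [0.4925, -0.0786, 0.1534]
tool_rot: [-0.001, 0.983, -0.186, -0.002]
contact_force: [-1.0, -0.2, -0.2]
width: 0.0329
gripper_force: 0.0
```

```bash
python3 - <<'E'
from h import *
scr('fr',.113,-21.3)
E
```

```text
t 48.08 p [ 0.4925 -0.0786  0.1534] q [-3.330e-01  1.240e-01  1.800e+00  1.000e-03  1.223e+00  1.612e+00] rot [-0.001   0.9825 -0.1862 -0.0022] F [-1.  -0.2 -0.2] M [-0.02 -0.01  0.01] w 0.0329 g 0.0
shift mm [ 2.  -0.2 40.4] yaw now -21.5 turn [-0.001  0.005 -0.003]
```

>>> {"api": "apply_moves", "payload": {"commands": [[0.002,0,0.025,0,0.004,0],[0,0,0.0145,0,0,0],[0,0,0,0,0,0]]}}

```text
t: 48.45
eef_pos: [0.4936, -0.079, 0.1134]
tool_rot: [-0.001, 0.983, -0.186, -0.001]
contact_force: [0.8, 0.6, -1.2]
width: 0.033
gripper_force: 0.0
```

>>> {"api": "apply_moves", "payload": {"commands": [[0,0,0,0,0,0],[0,0,0,0,0,0],[0,0,0,0,0,0],[0,0,0,0,0,0]], "grip": 0.0}}

```text
t: 48.95
eef_pos: [0.4953, -0.0798, 0.1153]
tool_rot: [-0.0, 0.983, -0.185, 0.001]
contact_force: [0.0, -0.1, 1.5]
width: 0.0055
gripper_force: 35.0
```

>>> {"api": "apply_moves", "payload": {"commands": [[0,0,0,0,0,0.14],[0,0,0,0,0,0.14],[0,0,0,0,0,0.14],[0,0,0,0,0,0.14],[0,0,0,0,0,0.1],[0,0,0,0,0,0.04],[0,0,0,0,0,0],[0,0,0,0,0,0]]}}

```text
t: 49.95
eef_pos: [0.4945, -0.0809, 0.1153]
tool_rot: [0.001, 0.86, -0.51, 0.001]
contact_force: [-3.1, -5.3, 3.8]
width: 0.0062
gripper_force: 37.2
```

```bash
python3 -c "
from h import *
st()"
```

```text
t 49.95 p [ 0.4945 -0.0809  0.1153] q [-3.340e-01  1.760e-01  1.829e+00 -2.000e-03  1.136e+00  2.309e+00] rot [ 8.000e-04  8.601e-01 -5.102e-01  6.000e-04] F [-3.1 -5.3  3.8] M [-0.75  0.69  0.5 ] w 0.0062 g 37.2
```

>>> {"api": "apply_moves", "payload": {"commands": [[0,0,0,0,0,0],[0,0,0,0,0,0],[0,0,-0.03,0,0,0],[0,0,-0.02,0,0,0],[0,0,0,0,0,0]], "grip": 0.35}}

```text
t: 50.58
eef_pos: [0.4962, -0.0796, 0.1662]
tool_rot: [-0.001, 0.859, -0.511, 0.002]
contact_force: [-0.1, -0.3, -0.1]
width: 0.0326
gripper_force: 0.0
```

```bash
python3 - <<'E'
from h import *
scr('bl',.114,-6.7)
wings(cloud("wrist")[2])
E
```

```text
t 50.58 p [ 0.4962 -0.0796  0.1662] q [-3.330e-01  1.100e-01  1.786e+00  2.000e-03  1.240e+00  2.310e+00] rot [-0.0015  0.8595 -0.5112  0.0022] F [-0.1 -0.3 -0.1] M [ 0.13 -0.01  0.04] w 0.0326 g 0.0
shift mm [ -67.4 -171.9   52.8] yaw now -61.5 turn [-0.003 -0.004 -0.956]
fl 0
fr 372 centre [-54.7 -75.6] std [ 1.7 11.5] box ang 130.8 -> yaw 127.2
bl 87 centre [68.3 70.2] std [1.4 4.4] box ang 3.2 -> yaw -0.4
br 411 centre [ 54.5 -75.3] std [ 1.8 11.3] box ang 150.6 -> yaw 147.0
```

>>> {"api": "apply_moves", "payload": {"commands": [[-0.0225,-0.0573,0,0,0,0],[-0.0225,-0.0573,0,0,0,0],[-0.0224,-0.0573,0,0,0,0],[0,0,0,0,0,-0.18],[0,0,0,0,0,-0.18],[0,0,0,0,0,-0.18],[0,0,0,0,0,-0.18],[0,0,0,0,0,-0.18]]}}

```text
t: 51.62
eef_pos: [0.6125, 0.062, 0.1627]
tool_rot: [-0.001, 0.997, -0.083, -0.001]
contact_force: [0.3, 0.3, -0.5]
width: 0.033
gripper_force: 0.0
```

>>> {"api": "apply_moves", "payload": {"commands": [[0,0,0.01,-0.002,-0.004,-0.056],[0,0,0,0,0,0],[0,0,0,0,0,0]]}}

```text
t: 52.0
eef_pos: [0.6131, 0.0618, 0.154]
tool_rot: [0.0, 0.998, -0.059, -0.002]
contact_force: [0.7, -0.7, 0.4]
width: 0.033
gripper_force: 0.0
```

```bash
python3 - <<'E'
from h import *
scr('bl',.114,-6.7)
E
```

```text
t 52.0 p [0.6131 0.0618 0.154 ] q [-4.000e-02  3.610e-01  1.503e+00 -1.000e-03  1.282e+00  1.649e+00] rot [ 3.000e-04  9.983e-01 -5.900e-02 -2.300e-03] F [ 0.7 -0.7  0.4] M [0.02 0.01 0.04] w 0.033 g 0.0
shift mm [ 2.4 -0.1 40. ] yaw now -6.8 turn [ 0.001  0.005 -0.001]
```

>>> {"api": "apply_moves", "payload": {"commands": [[0.0025,0,0.025,0,0.004,0],[0,0,0.0145,0,0,0],[0,0,0,0,0,0]]}}

```text
t: 52.38
eef_pos: [0.6147, 0.0614, 0.1138]
tool_rot: [0.0, 0.998, -0.059, -0.001]
contact_force: [-0.7, 0.9, -0.0]
width: 0.0332
gripper_force: 0.0
```

>>> {"api": "apply_moves", "payload": {"commands": [[0,0,0,0,0,0],[0,0,0,0,0,0],[0,0,0,0,0,0],[0,0,0,0,0,0]], "grip": 0.0}}

```text
t: 52.88
eef_pos: [0.6166, 0.0609, 0.1163]
tool_rot: [0.001, 0.998, -0.059, 0.001]
contact_force: [-0.7, -1.0, 2.4]
width: 0.0054
gripper_force: 35.0
```

>>> {"api": "apply_moves", "payload": {"commands": [[0,0,0,0,0,0.14],[0,0,0,0,0,0.14],[0,0,0,0,0,0.14],[0,0,0,0,0,0.14],[0,0,0,0,0,0.1],[0,0,0,0,0,0.04],[0,0,0,0,0,0],[0,0,0,0,0,0]]}}

```text
t: 53.88
eef_pos: [0.6162, 0.0601, 0.1162]
tool_rot: [0.001, 0.918, -0.397, 0.001]
contact_force: [-2.9, -5.0, 3.9]
width: 0.0062
gripper_force: 35.9
```

```bash
python3 -c "
from h import *
st()"
```

```text
t 53.88 p [0.6162 0.0601 0.1162] q [-0.041  0.404  1.529 -0.004  1.207  2.347] rot [ 0.0014  0.918  -0.3966  0.0012] F [-2.9 -5.   3.9] M [-0.89  0.43  0.46] w 0.0062 g 35.9
```

>>> {"api": "apply_moves", "payload": {"commands": [[0,0,0,0,0,0],[0,0,0,0,0,0],[0,0,-0.03,0,0,0],[0,0,-0.03,0,0,0],[0,0,0,0,0,0]], "grip": 0.35}}

```text
t: 54.5
eef_pos: [0.6182, 0.062, 0.1782]
tool_rot: [-0.001, 0.918, -0.397, 0.003]
contact_force: [0.5, 0.6, -0.1]
width: 0.0326
gripper_force: 0.0
```

```bash
python3 - <<'E'
from h import *
wings(cloud("wrist")[2])
scr('cap',.16,-45)
E
```

```text
fl 0
fr 295 centre [-54.7 -73.5] std [ 1.7 11.3] box ang 130.5 -> yaw 126.9
bl 335 centre [58.5 72.1] std [ 1.7 11.4] box ang 142.2 -> yaw 138.6
br 381 centre [ 56.7 -74. ] std [ 1.8 11.2] box ang 151.1 -> yaw 147.5
t 54.55 p [0.6167 0.0619 0.1761] q [-0.039  0.341  1.481 -0.     1.316  2.348] rot [-5.000e-04  9.177e-01 -3.972e-01  1.600e-03] F [ 0.8 -0.3  0.3] M [0.1  0.01 0.03] w 0.0326 g 0.0
shift mm [ 9.  93.5 15.9] yaw now -46.8 turn [-0.002 -0.003 -0.031]
```

>>> {"api": "apply_moves", "payload": {"commands": [[0.005,0.047,0,0,0,-0.175],[0,0,0,0,0,-0.175],[0,0,0,0,0,-0.175],[0,0,0,0,0,-0.175],[0,0,0,0,0,-0.175],[0,0,0,0,0,-0.175],[0,0,0,0,0,-0.175],[0,0,0,0,0,-0.175]], "grip": 0.58}}

```text
t: 55.55
eef_pos: [0.5837, 0.026, 0.1728]
tool_rot: [-0.0, 0.957, 0.29, -0.001]
contact_force: [-0.0, 0.6, -0.1]
width: 0.0546
gripper_force: 0.0
```

>>> {"api": "apply_moves", "payload": {"commands": [[0,0,0,0,0,-0.175],[0,0,0,0,0,-0.175],[0,0,0,0,0,-0.175],[0,0,0,0,0,-0.175],[0,0,0,0,0,-0.175],[0,0,0,0,0,-0.175],[0,0,0,0,0,-0.175],[0,0,0,0,0,-0.175]]}}

```text
t: 56.55
eef_pos: [0.5837, 0.026, 0.1728]
tool_rot: [-0.001, 0.545, 0.838, -0.001]
contact_force: [0.4, 0.5, -0.1]
width: 0.0544
gripper_force: 0.0
```

>>> {"api": "apply_moves", "payload": {"commands": [[0,0,0,0,0,-0.175],[0,0,0,0,0,-0.175],[0,0,0,0,0,-0.175],[0,0,0,0,0,-0.175],[0,0,0,0,0,-0.175],[0,0,0,0,0,-0.175],[0,0,0,0,0,0],[0,0,0,0,0,0]]}}

```text
t: 57.55
eef_pos: [0.5844, 0.0258, 0.1742]
tool_rot: [-0.001, 0.056, 0.998, -0.0]
contact_force: [0.1, 0.7, -0.4]
width: 0.0544
gripper_force: 0.0
```

```bash
python3 - <<'E'
from h import *
scr('cap',.104,173)
E
```

```text
t 57.55 p [0.5844 0.0258 0.1742] q [-1.030e-01  2.760e-01  1.571e+00 -1.000e-03  1.296e+00 -1.563e+00] rot [-5.000e-04  5.560e-02  9.985e-01 -3.000e-04] F [ 0.1  0.7 -0.4] M [ 0.04 -0.16 -0.01] w 0.0544 g 0.0
shift mm [ 25.6 -37.5  70.2] yaw now 173.6 turn [-0.001 -0.001  0.011]
```

>>> {"api": "apply_moves", "payload": {"commands": [[0.0255,-0.0375,0,0,0,0],[0,0,0.03,0,0,0],[0,0,0,0,0,0],[0,0,0,0,0,0]]}}

```text
t: 58.05
eef_pos: [0.5562, -0.0088, 0.1459]
tool_rot: [0.001, 0.055, 0.999, -0.0]
contact_force: [-0.6, 0.2, 0.7]
width: 0.0547
gripper_force: 0.0
```

```bash
python3 - <<'E'
from h import *
scr('cap',.104,173.6)
E
```

```text
t 58.05 p [ 0.5562 -0.0088  0.1459] q [-1.710e-01  2.470e-01  1.671e+00 -1.000e-03  1.223e+00 -1.632e+00] rot [ 7.000e-04  5.460e-02  9.985e-01 -4.000e-04] F [-0.6  0.2  0.7] M [ 0.08 -0.11 -0.03] w 0.0547 g 0.0
shift mm [ 1.4 -0.1 41.9] yaw now 173.7 turn [-0.001  0.001  0.002]
```

>>> {"api": "apply_moves", "payload": {"commands": [[0.001,0,0.025,0,0,0],[0,0,0.016,0,0,0],[0,0,0,0,0,0]]}}

```text
t: 58.42
eef_pos: [0.554, -0.0085, 0.1034]
tool_rot: [-0.001, 0.054, 0.999, -0.0]
contact_force: [-0.5, 0.0, -0.1]
width: 0.0546
gripper_force: 0.0
```

>>> {"api": "apply_moves", "payload": {"commands": [[0,0,0,0,0,0],[0,0,0,0,0,0],[0,0,0,0,0,0],[0,0,0,0,0,0]], "grip": 0.1, "newtons": 35}}

```text
t: 58.92
eef_pos: [0.5556, -0.009, 0.1054]
tool_rot: [0.002, 0.054, 0.999, -0.001]
contact_force: [-0.6, 0.5, 3.0]
width: 0.0352
gripper_force: 35.0
```

```bash
python3 -c "
from h import *
scr('cap',.104,173)"
```

```text
t 58.92 p [ 0.5556 -0.009   0.1054] q [-1.710e-01  2.950e-01  1.703e+00 -1.000e-03  1.140e+00 -1.633e+00] rot [ 1.500e-03  5.440e-02  9.985e-01 -6.000e-04] F [-0.6  0.5  3. ] M [ 0.09 -0.14  0.03] w 0.0352 g 35.0
shift mm [0.9 0.2 1.4] yaw now 173.8 turn [-0.001  0.003  0.013]
```

>>> {"api": "apply_moves", "payload": {"commands": [[0,0,0,0,0,0.17],[0,0,0,0,0,0.17],[0,0,0,0,0,0.17],[0,0,0,0,0,0.17],[0,0,0,0,0,0.17],[0,0,0,0,0,0.17],[0,0,0,0,0,0.17],[0,0,0,0,0,0.17]]}}

```text
t: 59.92
eef_pos: [0.554, -0.0106, 0.1054]
tool_rot: [0.001, 0.672, 0.741, -0.002]
contact_force: [-4.6, -3.8, 7.1]
width: 0.0355
gripper_force: 35.0
```

>>> {"api": "apply_moves", "payload": {"commands": [[0,0,0,0,0,0.17],[0,0,0,0,0,0.17],[0,0,0,0,0,0.17],[0,0,0,0,0,0.17],[0,0,0,0,0,0.17],[0,0,0,0,0,0.17],[0,0,0,0,0,0.17],[0,0,0,0,0,0.17]]}}

```text
t: 60.92
eef_pos: [0.552, -0.0094, 0.1054]
tool_rot: [0.001, 0.988, 0.153, -0.003]
contact_force: [-9.2, -2.0, 11.9]
width: 0.0352
gripper_force: 35.0
```

>>> {"api": "apply_moves", "payload": {"commands": [[0,0,0,0,0,0.17],[0,0,0,0,0,0.17],[0,0,0,0,0,0.12],[0,0,0,0,0,0.08],[0,0,0,0,0,0.06],[0,0,0,0,0,0.06],[0,0,0,0,0,0],[0,0,0,0,0,0]]}}

```text
t: 61.92
eef_pos: [0.552, -0.0082, 0.1053]
tool_rot: [0.0, 0.985, -0.172, -0.003]
contact_force: [-9.0, 2.1, 12.1]
width: 0.036
gripper_force: 35.0
```

```bash
python3 -c "
from h import *
scr('cap',.104,173)"
```

```text
t 61.92 p [ 0.552  -0.0082  0.1053] q [-1.710e-01  2.940e-01  1.705e+00 -1.000e-03  1.148e+00  1.747e+00] rot [ 4.000e-04  9.850e-01 -1.724e-01 -2.800e-03] F [-9.   2.1 12.1] M [0.41 1.65 0.18] w 0.036 g 35.0
shift mm [ 2.8 -0.4  1.3] yaw now -19.8 turn [ 8.000e-03 -2.000e-03  2.917e+00]
```

>>> {"api": "apply_moves", "payload": {"commands": [[0,0,0,0,0,0.12],[0,0,0,0,0,0.12],[0,0,0,0,0,0.1],[0,0,0,0,0,0],[0,0,0,0,0,0]]}}

```text
t: 62.55
eef_pos: [0.5558, -0.0104, 0.1054]
tool_rot: [0.001, 0.942, -0.336, 0.002]
contact_force: [0.3, -5.0, 4.2]
width: 0.0355
gripper_force: 35.0
```

```bash
python3 -c "
from h import *
scr('cap',.104,173)"
```

```text
t 62.55 p [ 0.5558 -0.0104  0.1054] q [-0.172  0.295  1.703 -0.004  1.14   2.085] rot [ 0.0014  0.942  -0.3357  0.0022] F [ 0.3 -5.   4.2] M [-0.95 -0.04  0.5 ] w 0.0355 g 35.0
shift mm [-1.9 -0.7  1.4] yaw now -39.2 turn [-0.006 -0.003  2.579]
```

>>> {"api": "apply_moves", "payload": {"commands": [[0,0,0,0,0,0],[0,0,0,0,0,0],[0,0,0,0,0,0],[0,0,-0.03,0,0,0],[0,0,-0.05,0,0,0],[0,0,-0.05,0,0,0],[0,0,0,0,0,0]], "grip": 0.6}}

```text
t: 63.42
eef_pos: [0.5579, -0.0089, 0.2399]
tool_rot: [-0.001, 0.942, -0.337, 0.006]
contact_force: [0.2, 0.6, 0.2]
width: 0.056
gripper_force: 0.0
```

```bash
python3 - <<'E'
from h import *
st()
p,d,W=cloud("wrist"); wings(W); cv2.imwrite("pics/w6.png",cv2.resize(p,(768,576)))
p,d,W=cloud("side"); wings(W)
fit(W,.38,.44,-.15,-.04,.012,.05,"carton")
E
```

```text
t 63.42 p [ 0.5579 -0.0089  0.2399] q [-0.171  0.153  1.578 -0.     1.399  2.087] rot [-8.000e-04  9.416e-01 -3.367e-01  5.800e-03] F [0.2 0.6 0.2] M [ 0.13 -0.01 -0.03] w 0.056 g 0.0
fl 163 centre [-50.3  71.1] std [1.8 9.5] box ang 160.2 -> yaw 156.6
fr 232 centre [-55.  -74.1] std [ 1.8 12. ] box ang 130.5 -> yaw 126.9
bl 217 centre [57.6 71.3] std [ 1.8 11.7] box ang 142.4 -> yaw 138.8
br 247 centre [ 56.5 -74.8] std [ 1.8 11.7] box ang 151.7 -> yaw 148.1
fl 28 centre [-54.2  69.8] std [ 2.4 11.5] box ang 159.0 -> yaw 155.4
fr 27 centre [-55.9 -79.1] std [ 2.1 11.6] box ang 132.2 -> yaw 128.6
bl 28 centre [56.7 69.3] std [ 2.3 12.4] box ang 144.0 -> yaw 140.4
br 34 centre [ 56.7 -79. ] std [ 2.9 12.2] box ang 149.4 -> yaw 145.8
carton 112 c [395.4 -75.1] size [54.4 30.9] ang 63.3 zmax [13.5 23.  26.8]
```

View pics/w6.png

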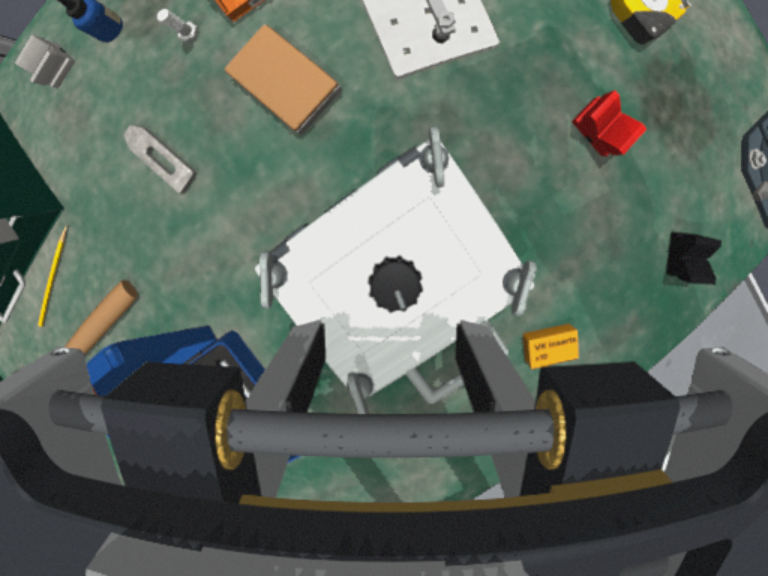

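The lid is shut, all wings are at their stops, and the cap marker at (400,300) has turned about 195° clockwise. The bystanders haven't moved, so I'm handing in.

```bash
python3 -c "
from cell import arm
print(arm.finish_job())"
```

```text
the job is handed in; nothing more can be done
None
```

Job handed in at about 63 s, though the hand-in returned no verdict: drilled block and vee block (the only parts found) are in the box, lid shut, all four wing screws tightened to their stops in cross order over two rounds, vent cap screwed down last, gripper clear; carton checked unmoved, bottle and tape not touched.

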